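Set the brush bench up for drying

TASK

Set the brush bench up for overnight drying: stack all the handle slats from the marble slab on the drying stand, crosswise in layers of two, the first pair across the two bearers, the next pair straight above the bearers and so on, the slats of a pair as far apart as the bearers are and the stack square and centred on the stand; an odd last slat goes on top in either place of its layer. Stand every tipped lacquer tin upright, cap up, in the row in the steel tray, so that in the end all tins stand there. Do not knock over the jar or the brass cups beyond the stand.

Things in the scene. Friction and masses are not known exactly. Their poses are not given: they have to be found in the camera images.
- stand: Drying stand, fixed: a plywood board 150 x 150 x 10 mm with two dark wooden bearers on it, each 140 x 20 mm and 12 mm high, running along the stand's x axis at y = -38 and +38 mm. Origin: centre of the board's underside; z up. The bearers' tops are 22 mm above the origin: slats of the first layer rest there, centred at z = 29 mm; the second layer's centres are at 43 mm, the third's at 57 mm.
- tray: Low steel tray, fixed, 138 mm (its x) by 330 mm (its y, the direction of the row of tins); floor 4 mm thick, rim 4 mm wide and 12 mm high in all. Origin: centre of the underside, z up; x points away from the robot. It holds three tins in one row, about 110 mm apart; inside it measures 130 x 322 mm.
- slab: Fixed marble slab 290 (x) x 280 (y) x 20 mm on which the slats lie at the start, not touching one another. Origin: centre of the underside.
- slat0: Beech brush-handle slat, a plain board 120 x 26 x 14 mm, about 35 g, with a 7 mm hole near one end (hole for show only). Origin: its centre; x along its length, y across its width, z through its thickness. All six are alike; four to six are present.
- slat1: Beech brush-handle slat, a plain board 120 x 26 x 14 mm, about 35 g, with a 7 mm hole near one end (hole for show only). Origin: its centre; x along its length, y across its width, z through its thickness. All six are alike; four to six are present.
- slat2: Beech brush-handle slat, a plain board 120 x 26 x 14 mm, about 35 g, with a 7 mm hole near one end (hole for show only). Origin: its centre; x along its length, y across its width, z through its thickness. All six are alike; four to six are present.
- slat3: Beech brush-handle slat, a plain board 120 x 26 x 14 mm, about 35 g, with a 7 mm hole near one end (hole for show only). Origin: its centre; x along its length, y across its width, z through its thickness. All six are alike; four to six are present.
- slat4: Beech brush-handle slat, a plain board 120 x 26 x 14 mm, about 35 g, with a 7 mm hole near one end (hole for show only). Origin: its centre; x along its length, y across its width, z through its thickness. All six are alike; four to six are present.
- slat5: Beech brush-handle slat, a plain board 120 x 26 x 14 mm, about 35 g, with a 7 mm hole near one end (hole for show only). Origin: its centre; x along its length, y across its width, z through its thickness. All six are alike; four to six are present.
- tin0: Closed square aluminium tin: body 46 x 46 mm and 66 mm tall, with a black round cap 26 mm in diameter and 12 mm high on top; about 0.25 kg. Origin: centre of the square body, 33 mm above its bottom (23 mm above the floor it lies on when tipped on a side); z points out through the cap. It stands upright at the start, in any place of the row.
- tin1: Closed square aluminium tin: body 46 x 46 mm and 66 mm tall, with a black round cap 26 mm in diameter and 12 mm high on top; about 0.25 kg. Origin: centre of the square body, 33 mm above its bottom (23 mm above the floor it lies on when tipped on a side); z points out through the cap. It lies tipped on a side face at the start, cap roughly towards the robot.
- tin2: Closed square aluminium tin: body 46 x 46 mm and 66 mm tall, with a black round cap 26 mm in diameter and 12 mm high on top; about 0.25 kg. Origin: centre of the square body, 33 mm above its bottom (23 mm above the floor it lies on when tipped on a side); z points out through the cap. It lies tipped on a side face at the start, cap roughly towards the robot.
- jar: Amber jar 60 mm in diameter, 86 mm tall, standing beyond the stand; a bystander. Origin: centre of its underside, z up.
- cup0: Brass cup 42 mm in diameter, 55 mm tall, standing beyond the stand; a bystander. Origin: centre of its underside, z up.
- cup1: Brass cup 34 mm in diameter, 60 mm tall, standing beyond the stand; a bystander. Origin: centre of its underside, z up.
There are look-alikes about, which are no part of the job. Leave any blue or purple look-alike of the slat5 alone.

How it is judged:
By the outcome, as a careful person would: the job done as asked, in the order asked, and still so for the second after the job is handed in, with the robot touching nothing.
Of slat0, slat1, slat2, slat3, slat4, slat5 only 4 to 6 are there at a start; the rules pass over those that are not, and their reading is None.
At some moment in a run one of tin1, tin2 may be knocked a few centimetres aside while the robot is not near it.
Once in a run the grip may slacken for a moment while it holds something.
It also fails if it takes over 210 s, if anything falls off the work surface, if the arm or the gripper's body presses on something with over 40 N, if the wrist force passes 120 N, or if a joint passes its speed limit or range.

ROBOT

A 7-joint arm with a two-finger parallel gripper is mounted at the origin on the work surface. World frame = base frame: x ahead of the robot, y to its left, z up, the work surface at z = 0. Lengths are in m, angles in rad, forces in N, time in s.
With the tool pointing down it reaches from about 0.4 to 0.85 m from the base axis. Payload 10.4 kg.
Tool frame: the origin (TCP) lies at the very end of the fingers, on their centre line; the grasp point (between the pads) lies 19 mm behind it; z points along the fingers, y is the line along which they close (so a half turn about z gives the same grasp; the last joint's range is limited). The gripper opens to 87 mm and grips with 3 to 60 N. Pads are 19 mm wide; open, the fingers measure 117 mm over their backs; the gripper's body (75 mm by 190 mm) begins 51 mm behind the grasp point.
Start: joints at [-1.135, 0.332, -0.065, 1.46, 0.022, 1.35, -0.088], TCP at [0.277, 0.56, 0.223] pointing down, gripper open.
Joint ranges: [-2.6, 2.6], [-0.5, 2.12], [-1.47, 1.34], [0.16, 2.42], [-1.27, 4.41], [0.06, 2.06], [-2.6, 2.6]. Speed limits (rad/s): [2.22, 2.22, 2.79, 2.79, 3.14, 3.14, 3.14].

INTERFACE

Orientations are given as a unit quaternion [x, y, z, w].
In Python, from bench import * gives the robot as it stands.
- The arm moves only by the tool carry_out, never from a script. Its argument "deltas" is a list of rows, each an object with "hand": the finger opening in mm, from 0 to 87; "dp": the shift along the tool's x, y, z each as a share of 250 mm, from -1 to 1, a list of three; "spin": the turn about the tool's z as a share of pi rad, from -1 to 1. In form: [{"hand": hand, "dp": [dx, dy, dz], "spin": spin}, ...]. A call has 1 to 20 rows; each row is the pose to reach, as a shift and turn from the pose commanded when the call began, along the tool's axes at that moment, turning the shorter way round; what a row does not reach only later rows make up. A row lasts 1/10 s, in which the tool goes at most 50 mm and 8.59 degrees, less where a joint would pass 70% of its speed; a pose out of reach is approached as far as the arm can. A call with a number of a shift or a turn outside -1 to 1 is refused whole. A call with a gripper value outside its range is refused whole. The fingers move at their own pace and stop on an object; "force" is the grip in N (left out, the last holds). Time passes only in rows, so rows that repeat a pose let the fingers close. It gives the time, the measured TCP pose, the force, the opening and the grip force at its end, in the units of the state.
- read_state(): the state, without advancing time (a new reading comes with each control period).
- camera(name): name is "side" or "top" or "wrist"; returns the picture (420x560x3 uint8, red, green, blue); there is no depth.
- get_calibration(name): a dict with "fx", "fy", "cx", "cy" (pixels), "R" (3x3) and "t" (3): a world point X has camera coordinates R X + t; the wrist camera has in their place "mount" (4x4, takes a point from camera to tool coordinates, whose origin is the TCP and whose axes are the flange's). Camera axes: x right, y down, z forward; pixel columns grow to the right and rows downward; lengths in m; the calibration is good to about 2 mm. A picture is of the moment at which its call begins: read the wrist's pose just before it. get_calibration takes no time and is no camera call.
- close_job(): hands the job in; it is judged then, once.
The state is a dict: "time": time; "joint_positions": joint angles; "joint_vel": joint speeds; "joint_torque": joint torques, N m; "ee_pos": TCP position; "eef_rot": TCP orientation; "ft_force": force on the tool from outside, world axes, zero at the start; "torque": the same for the moment, N m; "width": finger opening in m; "grip_force": force on a finger pad.
Only numpy, scipy, OpenCV 4.12 (cv2) and the standard library are available. Lean on these libraries where they do the work, as an engineer would, in place of code of your own. Each camera call takes 0.05 s, during which the arm holds its last target. There are 200 camera calls.

## Working session

There is one attempt and no reset: what is moved stays moved. The work goes in short steps, Python scripts to look and compute and a tool call to move; the robot and the scene stay as the last step left them, time stands still between calls to the robot, and variables do not carry over. Pictures are saved under pics/ and viewed, at most 14 in all, crops included, and the job is handed in when it is done.

Besides the shell and the picture viewer there is one more tool, called in YAML: its name, and indented under it one key for each argument. carry_out: Moves the arm, as the interface text tells. Its arguments: {"type":"object","properties":{"deltas":{"type":"array","items":{"type":"object","properties":{"hand":{"type":"number"},"dp":{"type":"array","items":{"type":"number","minimum":-1,"maximum":1}},"spin":{"type":"number","minimum":-1,"maximum":1}}}},"force":{"type":"number"}},"required":["deltas"]}

```bash
ls; mkdir -p pics; python3 - <<'E'
from bench import *
import cv2,numpy as np
s=read_state();print(s)
for n in("top","side","wrist"):
    im=camera(n);cv2.imwrite(f"pics/{n}0.png",im[:,:,::-1]);print(n,get_calibration(n))
E
```

```text
pics
{'time': 0.0, 'joint_positions': array([-1.13458453,  0.33286583, -0.06468098,  1.46090353,  0.02160484,
        1.34988944, -0.08849332]), 'joint_vel': array([-1.21735494e-03, -2.66707620e-04, -8.30888174e-04,  4.67875422e-04,
        4.66597576e-05,  1.56952184e-03,  1.27778826e-03]), 'joint_torque': array([-6.92436060e-04, -6.23263621e+01,  2.39085773e-02, -3.89898169e+01,
       -6.14934135e-02,  3.97910632e-02,  1.29308578e-04]), 'ee_pos': array([0.27665549, 0.56002551, 0.22177571]), 'eef_rot': array([ 2.27394125e-01,  9.73802568e-01, -6.74726852e-04, -1.20097454e-04]), 'ft_force': array([ 0.59125163, -0.45866464, -0.66653126]), 'torque': array([0.05151773, 0.02064964, 0.02720872]), 'grip_force': 0.0, 'width': 0.08691970119608806}
top {'fx': 475.51358649404006, 'fy': 475.51358649404006, 'cx': 280.6588198837114, 'cy': 209.0769259728457, 'R': array([[-0.00773459, -0.99990526,  0.01138625],
       [-0.99688581,  0.00681661, -0.07856351],
       [ 0.07847845, -0.01195845, -0.99684408]]), 't': array([0.02995248, 0.49746767, 1.29653378])}
side {'fx': 413.9017770087017, 'fy': 413.9017770087017, 'cx': 280.4225684871261, 'cy': 209.20305390583758, 'R': array([[ 0.97626699, -0.21637877,  0.00910994],
       [-0.11014809, -0.53230916, -0.83935354],
       [ 0.18646759,  0.81842971, -0.54350956]]), 't': array([-0.4821315 ,  0.10945096,  1.14203417])}
wrist {'fx': 340.00188051662747, 'fy': 340.00188051662747, 'cx': 276.2194712833963, 'cy': 206.79233020576316, 'mount': array([[ 5.40580943e-04, -9.69558418e-01, -2.44859513e-01,
         6.63144689e-02],
       [ 9.99999632e-01,  6.87151091e-04, -5.13161115e-04,
        -1.20810873e-03],
       [ 6.65795161e-04, -2.44859146e-01,  9.69558433e-01,
        -1.61867661e-01],
       [ 0.00000000e+00,  0.00000000e+00,  0.00000000e+00,
         1.00000000e+00]])}
```

View pics/top0.png

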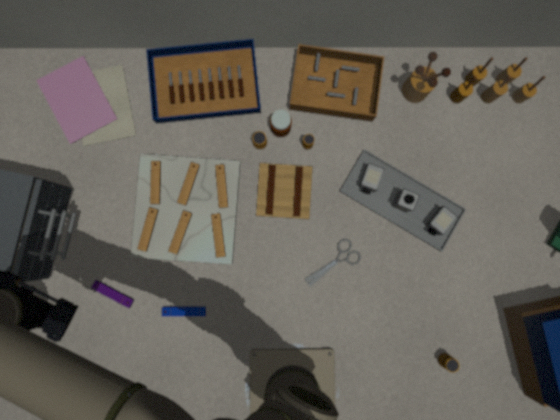

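View pics/side0.png

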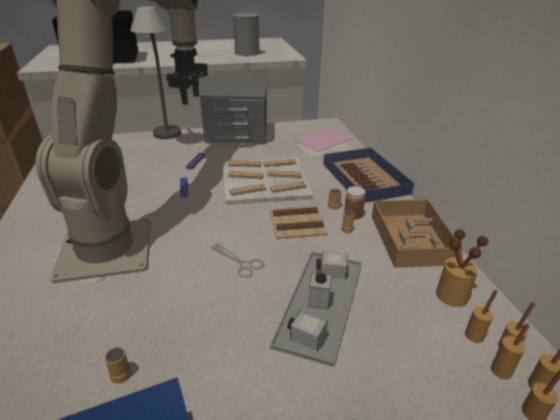

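The top view shows six orange slats on the marble slab (x 140–230, y 160–258). The stand is at (284,190) with vertical bearers. The tray is at (402,200), turned about 30°, with tins tipped at (371,178) and (442,219) and one upright at (408,199). The jar is at (281,122), and the cups are at (259,139) and (307,141). The blue and purple look-alikes are at (184,311) and (112,293). The side view confirms this, with both tipped caps pointing toward the robot.

```bash
cat > h.py <<'E'
from bench import *
import numpy as np,cv2
from scipy.spatial.transform import Rotation as Ro
def cam(n,s=None):
    c=get_calibration(n)
    if n!="wrist": R,t=c["R"],c["t"]
    else:
        s=s or read_state(); T=np.eye(4);T[:3,:3]=Ro.from_quat(s["eef_rot"]).as_matrix();T[:3,3]=s["ee_pos"]
        W=np.linalg.inv(T@c["mount"]);R,t=W[:3,:3],W[:3,3]
    return c,R,t
def unproj(C,uv,z):
    c,R,t=C;uv=np.atleast_2d(uv).astype(float)
    d=np.c_[(uv[:,0]-c["cx"])/c["fx"],(uv[:,1]-c["cy"])/c["fy"],np.ones(len(uv))]@R
    o=-R.T@t
    return (o+d*((z-o[2])/d[:,2])[:,None])[:,:2]
def proj(C,X):
    c,R,t=C;p=np.atleast_2d(X)@R.T+t
    return np.c_[p[:,0]/p[:,2]*c["fx"]+c["cx"],p[:,1]/p[:,2]*c["fy"]+c["cy"]]
def blobs(C,mask,z,amin,amax):
    out=[]
    for k in cv2.findContours(mask.astype(np.uint8),cv2.RETR_EXTERNAL,cv2.CHAIN_APPROX_NONE)[0]:
        a=cv2.contourArea(k)
        if amin<a<amax:
            w=unproj(C,k[:,0],z)*1000
            (c,sz,an)=cv2.minAreaRect(w.astype(np.float32))
            if sz[0]<sz[1]: sz=sz[::-1];an+=90
            out.append((np.round(k[:,0].mean(0)),np.round(c,1),np.round(sz,1),round((an+90)%180-90,1)))
    return out
def yaw(s): # tool y (closing) direction angle, deg
    y=Ro.from_quat(s["eef_rot"]).as_matrix()[:,1];return np.degrees(np.arctan2(y[1],y[0]))
def rel(p0,y0,p,y):
    """dp/spin shares from pose (p0 m, closing yaw y0 deg) to (p,y), tool straight down"""
    Y=np.r_[np.cos(np.radians(y0)),np.sin(np.radians(y0)),0];Z=np.r_[0,0,-1.];X=np.cross(Y,Z)
    d=np.array(p)-p0
    sp=-((y-y0+90)%180-90)/180
    return np.round(np.r_[d@X,d@Y,d@Z]/.25,4),round(sp,4)
E
python3 - <<'E'
from h import *
im=cv2.imread("pics/top0.png");C=cam("top");hsv=cv2.cvtColor(im,cv2.COLOR_BGR2HSV)
m=(hsv[...,1]>90)&(hsv[...,0]<25)&(hsv[...,2]>80);m[:,240:]=0;m[:150]=0
for b in blobs(C,m,.034,50,2000):print("slat",*b)
sub=hsv[160:222,250:320]
m=np.zeros(im.shape[:2],bool);m[160:222,250:320]=(sub[...,2]<95)&(sub[...,1]>90)
for b in blobs(C,m,.022,30,2000):print("bearer",*b)
print(hsv[190,262],hsv[190,270],hsv[190,285],hsv[190,320],hsv[172,378],hsv[187,366])
cv2.imwrite("pics/trayc.png",cv2.resize(im[140:260,330:475],None,fx=5,fy=5,interpolation=3))
C2=unproj(C,[[371,178],[408,199],[442,219],[284,190]],.03);print(C2, yaw(read_state()))
E
```

```text
slat [218. 235.] [427.4 198.3] [114.7  22.9] 6.8
slat [180. 232.] [436.4 301.7] [116.3  24.3] -19.1
slat [147. 229.] [445.2 389.2] [115.5  24.3] -15.1
slat [221. 186.] [562.6 189.4] [115.2  23.1] 5.2
slat [188. 183.] [569.7 280. ] [115.6  24.3] -18.7
slat [155. 182.] [573.5 370.7] [116.   24.5] -0.4
bearer [297. 191.] [549.  -19.9] [137.8  22. ] -4.1
bearer [270. 189.] [552.6  55.3] [137.3  20.9] -4.5
[ 19 115 131] [ 11 194  59] [ 19 117 129] [ 23  19 123] [ 28  25 133] [80 14 53]
[[ 0.58133042 -0.22404243]
 [ 0.52231498 -0.32499401]
 [ 0.46641905 -0.41723107]
 [ 0.54947398  0.0168442 ]] 63.71381066723185
```

View pics/trayc.png

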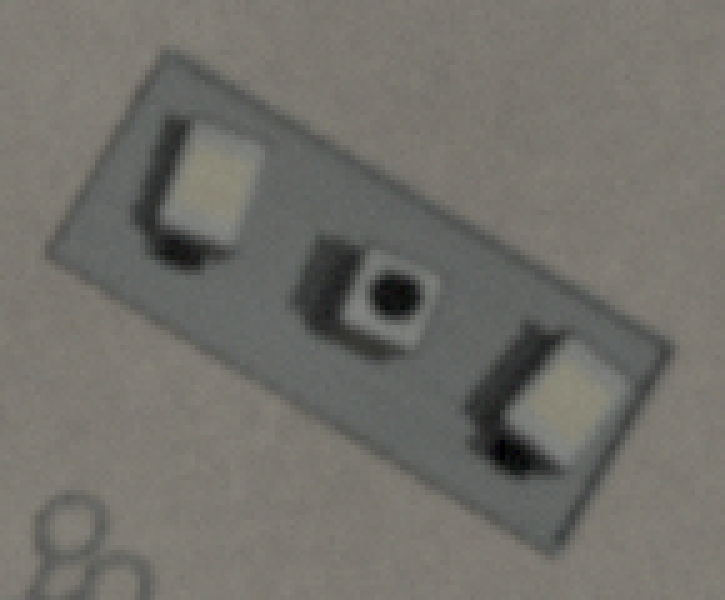

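The crop shows both tipped tins with their caps pointing down and slightly left, at about (183,250) and (512,452). The middle tin is upright. Next I'll go over the slab and stand for a precise wrist picture.

```bash
python3 - <<'E'
from h import *
s=read_state();print(rel(s["ee_pos"],yaw(s),[.47,.16,.30],86))
E
```

```text
(array([-1.4021, -1.0924, -0.3122]), np.float64(-0.1238))
```

carry_out:
  deltas:
    - {"hand": 87,"dp": [-0.2,-0.15,-0.31],"spin": -0.124}
    - {"hand": 45,"dp": [-0.7,-0.55,-0.31],"spin": -0.124}
    - {"hand": 45,"dp": [-0.7,-0.55,-0.31],"spin": -0.124}
    - {"hand": 45,"dp": [-0.7,-0.55,-0.31],"spin": -0.124}
    - {"hand": 45,"dp": [-0.7,-0.55,-0.31],"spin": -0.124}
    - {"hand": 45,"dp": [-0.7,-0.55,-0.31],"spin": -0.124}
    - {"hand": 45,"dp": [-0.7,-0.55,-0.31],"spin": -0.124}

```text
time: 0.85
ee_pos: [0.3733, 0.3589, 0.3004]
eef_rot: [0.036, 0.999, 0.0, 0.0]
ft_force: [-0.7, 0.3, -1.0]
width: 0.0489
grip_force: 0.0
```

```bash
python3 - <<'E'
from h import *
s=read_state();print(s["ee_pos"],yaw(s),rel(s["ee_pos"],yaw(s),[.47,.16,.30],86))
E
```

```text
[0.37326731 0.35886532 0.30036418] 85.91035573475062 (array([-0.4427, -0.7658,  0.0015]), np.float64(-0.0005))
```

carry_out:
  deltas:
    - {"hand": 45,"dp": [-0.443,-0.766,0],"spin": 0}
    - {"hand": 45,"dp": [-0.443,-0.766,0],"spin": 0}
    - {"hand": 45,"dp": [-0.443,-0.766,0],"spin": 0}
    - {"hand": 45,"dp": [-0.443,-0.766,0],"spin": 0}
    - {"hand": 45,"dp": [-0.443,-0.766,0],"spin": 0}
    - {"hand": 45,"dp": [-0.443,-0.766,0],"spin": 0}
    - {"hand": 45,"dp": [-0.443,-0.766,0],"spin": 0}

```text
time: 1.55
ee_pos: [0.4696, 0.1624, 0.2995]
eef_rot: [0.034, 0.999, -0.0, -0.0]
ft_force: [0.2, 0.5, -0.2]
width: 0.0451
grip_force: 0.0
```

```bash
cat >> h.py <<'E'
def wslats(im,C,z,amin=400):
    hsv=cv2.cvtColor(im,cv2.COLOR_BGR2HSV)
    m=(hsv[...,1]>100)&(hsv[...,0]<25)&(hsv[...,2]>90)
    return blobs(C,m,z,amin,8000)
E
python3 - <<'E'
from h import *
s=read_state();im=camera("wrist")[:,:,::-1].copy();cv2.imwrite("pics/w1.png",im);C=cam("wrist",s);print(s["ee_pos"])
hsv=cv2.cvtColor(im,cv2.COLOR_BGR2HSV)
for b in wslats(im,C,.034):print("slat",*b)
m=(hsv[...,2]<100)&(hsv[...,1]>120)&(hsv[...,0]<20)
for b in blobs(C,m,.022,400,8000):print("bearer",*b)
E
```

```text
[0.46955248 0.16240514 0.29952792]
slat [200. 222.] [527.3  57.8] [94.7 17.5] -4.2
bearer [428. 326.] [705.4 377.1] [308.4  28. ] 86.2
bearer [241. 327.] [686.1  88.4] [264.3  28. ] 86.2
bearer [165. 276.] [603.1  -3.3] [94.4 28.2] -8.0
bearer [202. 222.] [530.9  57.8] [94.5 19.3] -3.8
bearer [145. 210.] [507.  -16.3] [56.8 20.7] -4.3
```

View pics/w1.png

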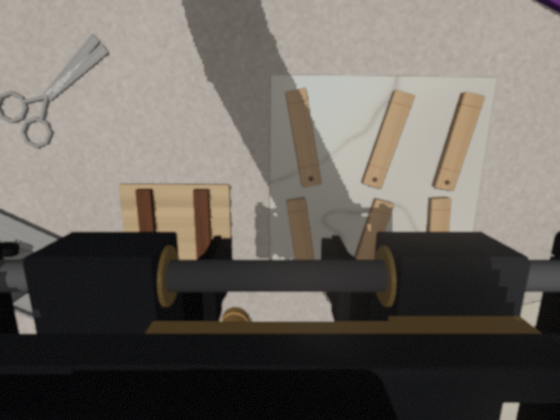

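The wrist view has image right = +y and down = +x, and the gripper hides everything below row 230. I'll move 130 mm further out.

carry_out:
  deltas:
    - {"hand": 45,"dp": [-0.52,0,0],"spin": 0}
    - {"hand": 45,"dp": [-0.52,0,0],"spin": 0}
    - {"hand": 45,"dp": [-0.52,0,0],"spin": 0}
    - {"hand": 45,"dp": [-0.52,0,0],"spin": 0}
    - {"hand": 45,"dp": [-0.52,0,0],"spin": 0}

```text
time: 2.1
ee_pos: [0.5992, 0.1539, 0.2989]
eef_rot: [0.033, 0.999, -0.0, -0.001]
ft_force: [-0.1, -0.2, 1.0]
width: 0.0451
grip_force: 0.0
```

```bash
python3 - <<'E'
from h import *
s=read_state();im=camera("wrist")[:,:,::-1].copy();cv2.imwrite("pics/w2.png",im);C=cam("wrist",s);print(s["ee_pos"],yaw(s))
hsv=cv2.cvtColor(im,cv2.COLOR_BGR2HSV)
m=(hsv[...,1]>75)&(hsv[...,0]<25)&(hsv[...,2]>70);m[228:]=0;m[:,:230]=0
m=cv2.morphologyEx(m.astype(np.uint8),cv2.MORPH_OPEN,np.ones((3,3)))
for b in blobs(C,m,.034,400,8000):print("slat",*b)
m=(hsv[...,2]<100)&(hsv[...,1]>120)&(hsv[...,0]<20);m[228:]=0
for b in blobs(C,m,.022,400,8000):print("bearer",*b)
E
```

```text
[0.59924514 0.15388229 0.29893211] 86.16354910414589
slat [377. 143.] [568.6 278.6] [116.5  25.2] -18.6
slat [449. 141.] [572.4 368. ] [116.2  26.9] -0.7
slat [303. 142.] [561.6 188.9] [116.9  23.9] 5.3
slat [468.  40.] [457.9 383.4] [92.2 27.5] -15.0
slat [392.  38.] [449.6 295.3] [90.3 25. ] -19.6
slat [307.  38.] [442.8 199.2] [86.1 24. ] 7.2
bearer [139. 137.] [547.6 -18.7] [135.   18.7] -3.6
```

View pics/w2.png

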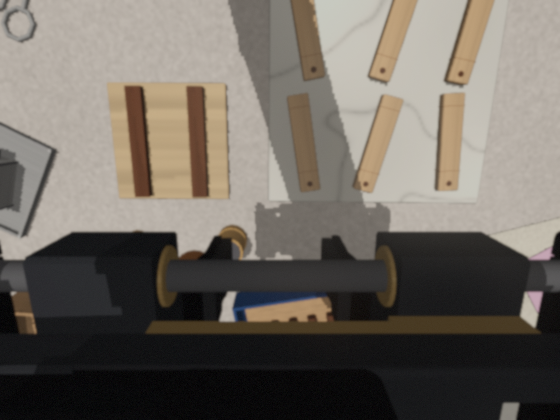

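The wrist view shows the stand with bearers at columns 137 and 197, and all six slats, with the far three complete. It agrees with the top view within 2 mm. Now I'll fit the stand and plan the first slat.

```bash
cat >> h.py <<'E'
ST=(.5506,.0184,-4.2) # stand x,y,yaw
def rel2(p0,y0,p,y):
    r,_=rel(p0,y0,p,y); return np.round(r,3).tolist(),round(-(y-y0)/180,3)
def plan(sl,i,cy=None,zg=.023,st=None,up=.13):
    """slat (x,y m,axis deg) -> slot i (0..5); prints A (hover,grasp) B (lift,hover) C (place,up)"""
    st=st or ST
    s=read_state();p,y=s["ee_pos"],yaw(s)
    L,k=divmod(i,2);sg=.038*(1-2*k);a=np.radians(st[2]);ex=np.r_[np.cos(a),np.sin(a)];ey=np.r_[-ex[1],ex[0]]
    c=np.array(st[:2])+sg*(ey if L%2 else ex)
    py=st[2]+(90 if L%2 else 0)
    zp=.022+.014*L+zg-.020+.0008
    g=np.r_[sl[:2],zg];gy=sl[2]+90
    print("now",np.round(p,4),round(y,1),"q7",round(s["joint_positions"][6],2),"place",np.round(c,4),py,round(zp,4))
    print("A hover",rel2(p,y,[*g[:2],.07],gy),"grasp",rel2(p,y,g,gy))
    print("B lift",rel2(g,gy,[*g[:2],up],gy),"hover",rel2(g,gy,[*c,up],py),"pre",rel2(g,gy,[*c,zp+.012],py))
    q=np.r_[c,zp+.012]
    print("C place",rel2(q,py,[*c,zp],py),"up",rel2(q,py,[*c,up],py))
SL=[(.5730,.3694,-.5),(.5692,.2793,-18.7),(.5621,.1892,5.2),(.4450,.3883,-15.1),(.4364,.3010,-19.3),(.4274,.1980,6.9)]
E
python3 - <<'E'
from h import *
im=cv2.imread("pics/w2.png");s=read_state();C=cam("wrist",s);hsv=cv2.cvtColor(im,cv2.COLOR_BGR2HSV)
m=(hsv[...,1]>75)&(hsv[...,0]<30);m[228:]=0;m[:,245:]=0;m=m.astype(np.uint8);m=cv2.morphologyEx(m,cv2.MORPH_CLOSE,np.ones((9,9)))
for b in blobs(C,m,.010,4000,20000):print("board",*b)
m=(hsv[...,2]<110)&(hsv[...,1]>130)&(hsv[...,0]<16);m[228:]=0;m[:,245:]=0
for b in blobs(C,m,.022,200,20000):print("bearer",*b)
im=cv2.imread("pics/w1.png");s["ee_pos"]=np.r_[0.46955,.16240,.29953];s["eef_rot"]=np.r_[.034,.9994,0,0];C=cam("wrist",s);hsv=cv2.cvtColor(im,cv2.COLOR_BGR2HSV)
m=(hsv[...,1]>75)&(hsv[...,0]<25)&(hsv[...,2]>70);m[228:]=0;m[:,240:]*=True
for b in blobs(C,m,.034,400,8000):print("slat",*b)
plan(SL[2],0)
E
```

```text
board [170. 139.] [550.1  17.1] [147.2 145.6] 86.0
bearer [197. 156.] [568.8  53. ] [102.1  15.7] -4.6
bearer [138. 141.] [547.3 -20.1] [135.2  19.3] -4.0
slat [379. 215.] [530.7 291. ] [39.5 25.9] -18.0
slat [439. 213.] [532.6 368.7] [40.2 26.4] -1.0
slat [298. 213.] [521.4 185.4] [40.4 23.6] 5.1
slat [171. 206.] [500.4  28.2] [139.5  57.4] 86.1
slat [458. 141.] [443.7 386.8] [117.1  28. ] -15.2
slat [387. 139.] [435.5 300.2] [117.   25.3] -19.6
slat [303. 137.] [426.6 197.6] [116.7  23.4] 7.0
now [0.5989 0.1538 0.2995] 86.2 q7 1.24 place [0.5885 0.0156] -4.2 0.0258
A hover ([0.156, 0.132, 0.918], np.float64(-0.05)) grasp ([0.156, 0.132, 1.106], np.float64(-0.05))
B lift ([0.0, 0.0, -0.428], -0.0) hover ([-0.042, -0.701, -0.428], 0.552) pre ([-0.042, -0.701, -0.059], 0.552)
C place ([0.0, 0.0, 0.048], -0.0) up ([0.0, 0.0, -0.369], -0.0)
```

carry_out:
  deltas:
    - {"hand": 45,"dp": [0.156,0.132,0.3],"spin": -0.05}
    - {"hand": 45,"dp": [0.156,0.132,0.5],"spin": -0.05}
    - {"hand": 45,"dp": [0.156,0.132,0.7],"spin": -0.05}
    - {"hand": 45,"dp": [0.156,0.132,0.9],"spin": -0.05}
    - {"hand": 45,"dp": [0.156,0.132,1.0],"spin": -0.05}
    - {"hand": 45,"dp": [0.156,0.132,1.0],"spin": -0.05}
    - {"hand": 45,"dp": [0.156,0.132,1.0],"spin": -0.05}

```text
time: 2.85
ee_pos: [0.5617, 0.1881, 0.0498]
eef_rot: [-0.045, 0.999, -0.0, -0.001]
ft_force: [1.1, -0.3, 1.4]
width: 0.0447
grip_force: 0.0
```

carry_out:
  deltas:
    - {"hand": 45,"dp": [0,0,0.06],"spin": 0}
    - {"hand": 45,"dp": [0,0,0.106],"spin": 0}
    - {"hand": 45,"dp": [0,0,0.106],"spin": 0}
    - {"hand": 10,"dp": [0,0,0.106],"spin": 0}
    - {"hand": 10,"dp": [0,0,0.106],"spin": 0}
    - {"hand": 10,"dp": [0,0,0.106],"spin": 0}
    - {"hand": 10,"dp": [0,0,0.106],"spin": 0}
    - {"hand": 10,"dp": [0,0,0.106],"spin": 0}
  force: 25

```text
time: 3.65
ee_pos: [0.5635, 0.1878, 0.0241]
eef_rot: [-0.044, 0.999, 0.0, 0.0]
ft_force: [-0.8, -0.7, 3.5]
width: 0.0257
grip_force: 25.0
```

carry_out:
  deltas:
    - {"hand": 10,"dp": [0,0,-0.15],"spin": 0}
    - {"hand": 10,"dp": [0,0,-0.35],"spin": 0}
    - {"hand": 10,"dp": [-0.042,-0.3,-0.428],"spin": 0.552}
    - {"hand": 10,"dp": [-0.042,-0.703,-0.428],"spin": 0.552}
    - {"hand": 10,"dp": [-0.042,-0.703,-0.428],"spin": 0.552}
    - {"hand": 10,"dp": [-0.042,-0.703,-0.428],"spin": 0.552}
    - {"hand": 10,"dp": [-0.042,-0.703,-0.428],"spin": 0.552}
    - {"hand": 10,"dp": [-0.042,-0.703,-0.428],"spin": 0.552}
    - {"hand": 10,"dp": [-0.042,-0.703,-0.428],"spin": 0.552}
    - {"hand": 10,"dp": [-0.042,-0.703,-0.428],"spin": 0.552}
    - {"hand": 10,"dp": [-0.042,-0.703,-0.428],"spin": 0.552}
    - {"hand": 10,"dp": [-0.042,-0.703,-0.428],"spin": 0.552}
    - {"hand": 10,"dp": [-0.042,-0.703,-0.428],"spin": 0.552}
    - {"hand": 10,"dp": [-0.042,-0.703,-0.428],"spin": 0.552}
    - {"hand": 10,"dp": [-0.042,-0.703,-0.428],"spin": 0.552}
    - {"hand": 10,"dp": [-0.042,-0.703,-0.25],"spin": 0.552}
    - {"hand": 10,"dp": [-0.042,-0.703,-0.1],"spin": 0.552}
    - {"hand": 10,"dp": [-0.042,-0.703,-0.059],"spin": 0.552}
    - {"hand": 10,"dp": [-0.042,-0.703,-0.059],"spin": 0.552}

```text
time: 5.55
ee_pos: [0.588, 0.0132, 0.0373]
eef_rot: [0.733, 0.68, -0.001, -0.001]
ft_force: [0.3, -0.1, -0.3]
width: 0.0257
grip_force: 25.0
```

```bash
sed -i 's/^ST=.*/ST=(.5503,.0178,-4.2)/' h.py; python3 - <<'E'
from h import *
s=read_state();print(s["ee_pos"],yaw(s),s["joint_positions"][6],s["width"],s["grip_force"])
E
```

```text
[0.58802294 0.01315912 0.03730636] -4.245568857704325 0.049464138000237245 0.02571725924900574 24.99983936548233
```

carry_out:
  deltas:
    - {"hand": 10,"dp": [0,0,0.03],"spin": 0}
    - {"hand": 10,"dp": [0,0,0.046],"spin": 0}
    - {"hand": 10,"dp": [0,0,0.046],"spin": 0}
    - {"hand": 42,"dp": [0,0,0.046],"spin": 0}
    - {"hand": 42,"dp": [0,0,0.046],"spin": 0}
    - {"hand": 42,"dp": [0,0,0.046],"spin": 0}
    - {"hand": 42,"dp": [0,0,-0.1],"spin": 0}
    - {"hand": 42,"dp": [0,0,-0.25],"spin": 0}
    - {"hand": 42,"dp": [0,0,-0.37],"spin": 0}
    - {"hand": 42,"dp": [0,0,-0.37],"spin": 0}

```text
time: 6.55
ee_pos: [0.5915, 0.0133, 0.1354]
eef_rot: [0.733, 0.68, 0.003, 0.002]
ft_force: [0.3, -0.3, -0.2]
width: 0.042
grip_force: 0.0
```

```bash
python3 - <<'E'
from h import *
plan(SL[1],1)
E
```

```text
now [0.5915 0.0133 0.1354] -4.3 q7 -0.0 place [0.5124 0.0206] -4.2 0.0258
A hover ([1.054, -0.17, 0.261], np.float64(-0.42)) grasp ([1.054, -0.17, 0.449], np.float64(-0.42))
B lift ([0.0, 0.0, -0.428], -0.0) hover ([-0.117, -1.053, -0.428], 0.419) pre ([-0.117, -1.053, -0.059], 0.419)
C place ([0.0, 0.0, 0.048], -0.0) up ([0.0, 0.0, -0.369], -0.0)
```

carry_out:
  deltas:
    - {"hand": 42,"dp": [0.9,-0.17,0.1],"spin": -0.42}
    - {"hand": 42,"dp": [0.9,-0.17,0.1],"spin": -0.42}
    - {"hand": 42,"dp": [0.9,-0.17,0.1],"spin": -0.42}
    - {"hand": 42,"dp": [0.9,-0.17,0.1],"spin": -0.42}
    - {"hand": 42,"dp": [0.9,-0.17,0.1],"spin": -0.42}
    - {"hand": 42,"dp": [0.9,-0.17,0.1],"spin": -0.42}
    - {"hand": 42,"dp": [0.9,-0.17,0.1],"spin": -0.42}
    - {"hand": 42,"dp": [0.9,-0.17,0.1],"spin": -0.42}
    - {"hand": 42,"dp": [0.9,-0.17,0.1],"spin": -0.42}
    - {"hand": 42,"dp": [0.9,-0.17,0.1],"spin": -0.42}
    - {"hand": 42,"dp": [0.9,-0.17,0.1],"spin": -0.42}
    - {"hand": 42,"dp": [0.9,-0.17,0.1],"spin": -0.42}

```text
time: 7.75
ee_pos: [0.5635, 0.2409, 0.1056]
eef_rot: [0.164, 0.986, -0.0, -0.0]
ft_force: [-0.6, -0.3, -0.3]
width: 0.0423
grip_force: 0.0
```

```bash
python3 - <<'E'
from h import *
plan(SL[1],1)
E
```

```text
now [0.5635 0.2409 0.1056] 71.1 q7 0.85 place [0.5124 0.0206] -4.2 0.0258
A hover ([0.028, 0.153, 0.142], np.float64(-0.001)) grasp ([0.028, 0.153, 0.33], np.float64(-0.001))
B lift ([0.0, 0.0, -0.428], -0.0) hover ([-0.117, -1.053, -0.428], 0.419) pre ([-0.117, -1.053, -0.059], 0.419)
C place ([0.0, 0.0, 0.048], -0.0) up ([0.0, 0.0, -0.369], -0.0)
```

carry_out:
  deltas:
    - {"hand": 45,"dp": [0.028,0.153,0.1],"spin": 0}
    - {"hand": 45,"dp": [0.028,0.153,0.142],"spin": 0}
    - {"hand": 45,"dp": [0.028,0.153,0.24],"spin": 0}
    - {"hand": 45,"dp": [0.028,0.153,0.29],"spin": 0}
    - {"hand": 45,"dp": [0.028,0.153,0.33],"spin": 0}
    - {"hand": 45,"dp": [0.028,0.153,0.33],"spin": 0}
    - {"hand": 10,"dp": [0.028,0.153,0.33],"spin": 0}
    - {"hand": 10,"dp": [0.028,0.153,0.33],"spin": 0}
    - {"hand": 10,"dp": [0.028,0.153,0.33],"spin": 0}
    - {"hand": 10,"dp": [0.028,0.153,0.33],"spin": 0}
    - {"hand": 10,"dp": [0.028,0.153,0.33],"spin": 0}
  force: 25

```text
time: 8.85
ee_pos: [0.5697, 0.2797, 0.0241]
eef_rot: [0.163, 0.987, 0.0, 0.0]
ft_force: [-1.6, -0.1, 5.5]
width: 0.0259
grip_force: 25.0
```

carry_out:
  deltas:
    - {"hand": 10,"dp": [0,0,-0.15],"spin": 0}
    - {"hand": 10,"dp": [0,0,-0.35],"spin": 0}
    - {"hand": 10,"dp": [-0.117,-0.3,-0.428],"spin": 0.419}
    - {"hand": 10,"dp": [-0.117,-1,-0.428],"spin": 0.419}
    - {"hand": 10,"dp": [-0.117,-1,-0.428],"spin": 0.419}
    - {"hand": 10,"dp": [-0.117,-1,-0.428],"spin": 0.419}
    - {"hand": 10,"dp": [-0.117,-1,-0.428],"spin": 0.419}
    - {"hand": 10,"dp": [-0.117,-1,-0.428],"spin": 0.419}
    - {"hand": 10,"dp": [-0.117,-1,-0.428],"spin": 0.419}
    - {"hand": 10,"dp": [-0.117,-1,-0.428],"spin": 0.419}
    - {"hand": 10,"dp": [-0.117,-1,-0.428],"spin": 0.419}
    - {"hand": 10,"dp": [-0.117,-1,-0.428],"spin": 0.419}
    - {"hand": 10,"dp": [-0.117,-1,-0.428],"spin": 0.419}
    - {"hand": 10,"dp": [-0.117,-1,-0.428],"spin": 0.419}
    - {"hand": 10,"dp": [-0.117,-1,-0.2],"spin": 0.419}
    - {"hand": 10,"dp": [-0.117,-1,-0.1],"spin": 0.419}
    - {"hand": 10,"dp": [-0.117,-1,-0.1],"spin": 0.419}
    - {"hand": 10,"dp": [-0.117,-1,-0.1],"spin": 0.419}

```text
time: 10.65
ee_pos: [0.5168, 0.033, 0.0489]
eef_rot: [0.732, 0.681, -0.0, 0.0]
ft_force: [0.4, 0.7, -0.0]
width: 0.0258
grip_force: 25.0
```

```bash
cat >> h.py <<'E'
def slot(i,zoff=.004):
    """dp from the present pose to slot i (zoff: TCP above the slat's underside)"""
    s=read_state();p,y=s["ee_pos"],yaw(s);L,k=divmod(i,2);sg=.038*(1-2*k);a=np.radians(ST[2]);ex=np.r_[np.cos(a),np.sin(a)];ey=np.r_[-ex[1],ex[0]]
    c=np.array(ST[:2])+sg*(ey if L%2 else ex);py=ST[2]+(90 if L%2 else 0);z=.0225+.014*L+zoff
    print("now",np.round(p,4),round(y,1),round(s["width"],4),"place",np.round(c,4),z,rel2(p,y,[*c,z],py))
E
python3 - <<'E'
from h import *
slot(1)
E
```

```text
now [0.5168 0.033  0.0489] -4.1 0.0258 place [0.5124 0.0206] 0.0265 ([-0.051, -0.014, 0.09], np.float64(0.001))
```

carry_out:
  deltas:
    - {"hand": 10,"dp": [-0.051,-0.014,0],"spin": 0}
    - {"hand": 10,"dp": [-0.051,-0.014,0.06],"spin": 0}
    - {"hand": 10,"dp": [-0.051,-0.014,0.09],"spin": 0}
    - {"hand": 10,"dp": [-0.051,-0.014,0.09],"spin": 0}
    - {"hand": 42,"dp": [-0.051,-0.014,0.09],"spin": 0}
    - {"hand": 42,"dp": [-0.051,-0.014,0.09],"spin": 0}
    - {"hand": 42,"dp": [-0.051,-0.014,0.09],"spin": 0}
    - {"hand": 42,"dp": [-0.051,-0.014,-0.05],"spin": 0}
    - {"hand": 42,"dp": [-0.051,-0.014,-0.2],"spin": 0}
    - {"hand": 42,"dp": [0.5,-0.014,-0.32],"spin": 0}
    - {"hand": 42,"dp": [1,-0.014,-0.32],"spin": -0.43}
    - {"hand": 42,"dp": [1,-0.014,-0.32],"spin": -0.43}
    - {"hand": 42,"dp": [1,-0.014,-0.32],"spin": -0.43}
    - {"hand": 42,"dp": [1,-0.014,-0.32],"spin": -0.43}
    - {"hand": 42,"dp": [1,-0.014,-0.32],"spin": -0.43}
    - {"hand": 42,"dp": [1,-0.014,-0.32],"spin": -0.43}
    - {"hand": 42,"dp": [1,-0.014,-0.32],"spin": -0.43}
    - {"hand": 42,"dp": [1,-0.014,-0.32],"spin": -0.43}
    - {"hand": 42,"dp": [1,-0.014,-0.32],"spin": -0.43}
    - {"hand": 42,"dp": [1,-0.014,-0.32],"spin": -0.43}

```text
time: 12.65
ee_pos: [0.5312, 0.2828, 0.1284]
eef_rot: [0.144, 0.99, 0.0, -0.0]
ft_force: [0.6, 1.0, 0.1]
width: 0.0422
grip_force: 0.0
```

```bash
python3 - <<'E'
from h import *
im=camera("top")[:,:,::-1];cv2.imwrite("pics/t2.png",cv2.resize(im[130:270,120:480],None,fx=2.2,fy=2.2,interpolation=3))
plan(SL[0],2)
E
```

```text
now [0.5313 0.2828 0.1284] 73.1 q7 0.77 place [0.5531 0.0557] 85.8 0.0398
A hover ([-0.059, 0.38, 0.234], np.float64(-0.091)) grasp ([-0.059, 0.38, 0.422], np.float64(-0.091))
B lift ([0.0, 0.0, -0.428], -0.0) hover ([0.069, -1.256, -0.428], 0.021) pre ([0.069, -1.256, -0.115], 0.021)
C place ([0.0, 0.0, 0.048], -0.0) up ([0.0, 0.0, -0.313], -0.0)
```

View pics/t2.png

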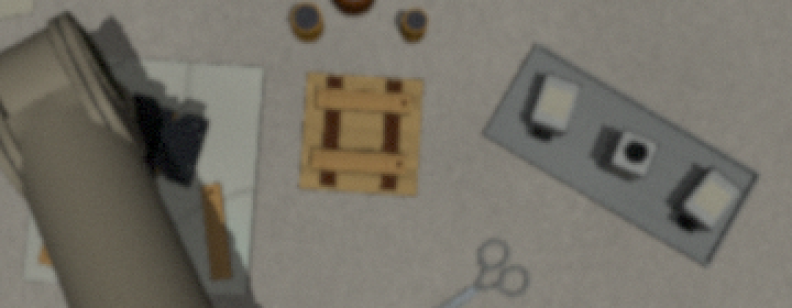

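The first pair lies square across the bearers, at about (360,97) and (355,160) in the crop. I'll continue with the third slat.

carry_out:
  deltas:
    - {"hand": 45,"dp": [-0.059,0.38,0],"spin": -0.091}
    - {"hand": 45,"dp": [-0.059,0.38,0.1],"spin": -0.091}
    - {"hand": 45,"dp": [-0.059,0.38,0.234],"spin": -0.091}
    - {"hand": 45,"dp": [-0.059,0.38,0.33],"spin": -0.091}
    - {"hand": 45,"dp": [-0.059,0.38,0.38],"spin": -0.091}
    - {"hand": 45,"dp": [-0.059,0.38,0.422],"spin": -0.091}
    - {"hand": 45,"dp": [-0.059,0.38,0.422],"spin": -0.091}
    - {"hand": 10,"dp": [-0.059,0.38,0.422],"spin": -0.091}
    - {"hand": 10,"dp": [-0.059,0.38,0.422],"spin": -0.091}
    - {"hand": 10,"dp": [-0.059,0.38,0.422],"spin": -0.091}
    - {"hand": 10,"dp": [-0.059,0.38,0.422],"spin": -0.091}
    - {"hand": 10,"dp": [-0.059,0.38,0.422],"spin": -0.091}
  force: 25

```text
time: 13.9
ee_pos: [0.5732, 0.37, 0.0239]
eef_rot: [0.003, 1.0, 0.001, 0.001]
ft_force: [0.4, -0.6, 6.4]
width: 0.0255
grip_force: 25.0
```

carry_out:
  deltas:
    - {"hand": 10,"dp": [0,0,-0.15],"spin": 0}
    - {"hand": 10,"dp": [0,0,-0.35],"spin": 0}
    - {"hand": 10,"dp": [0.069,-0.3,-0.428],"spin": 0.021}
    - {"hand": 10,"dp": [0.069,-1,-0.428],"spin": 0.021}
    - {"hand": 10,"dp": [0.069,-1,-0.428],"spin": 0.021}
    - {"hand": 10,"dp": [0.069,-1,-0.428],"spin": 0.021}
    - {"hand": 10,"dp": [0.069,-1,-0.428],"spin": 0.021}
    - {"hand": 10,"dp": [0.069,-1,-0.428],"spin": 0.021}
    - {"hand": 10,"dp": [0.069,-1,-0.428],"spin": 0.021}
    - {"hand": 10,"dp": [0.069,-1,-0.428],"spin": 0.021}
    - {"hand": 10,"dp": [0.069,-1,-0.428],"spin": 0.021}

```text
time: 15.0
ee_pos: [0.5537, 0.1215, 0.1296]
eef_rot: [0.035, 0.999, 0.0, -0.0]
ft_force: [-0.5, -0.1, -1.7]
width: 0.0257
grip_force: 25.0
```

```bash
python3 - <<'E'
from h import *
slot(2)
E
```

```text
now [0.5537 0.1215 0.1296] 86.0 0.0257 place [0.5531 0.0557] 0.040499999999999994 ([-0.016, -0.263, 0.356], np.float64(0.001))
```

carry_out:
  deltas:
    - {"hand": 10,"dp": [-0.016,-0.263,0],"spin": 0}
    - {"hand": 10,"dp": [-0.016,-0.263,0.15],"spin": 0}
    - {"hand": 10,"dp": [-0.016,-0.263,0.28],"spin": 0}
    - {"hand": 10,"dp": [-0.016,-0.263,0.32],"spin": 0}
    - {"hand": 10,"dp": [-0.016,-0.263,0.356],"spin": 0}
    - {"hand": 10,"dp": [-0.016,-0.263,0.356],"spin": 0}
    - {"hand": 42,"dp": [-0.016,-0.263,0.356],"spin": 0}
    - {"hand": 42,"dp": [-0.016,-0.263,0.356],"spin": 0}
    - {"hand": 42,"dp": [-0.016,-0.263,0.356],"spin": 0}
    - {"hand": 42,"dp": [-0.016,-0.263,0.2],"spin": 0}
    - {"hand": 42,"dp": [-0.016,-0.263,0.05],"spin": 0}
    - {"hand": 42,"dp": [0.4,1,0],"spin": 0.06}
    - {"hand": 42,"dp": [0.4,1,0],"spin": 0.06}
    - {"hand": 42,"dp": [0.4,1,0],"spin": 0.06}
    - {"hand": 42,"dp": [0.4,1,0],"spin": 0.06}
    - {"hand": 42,"dp": [0.4,1,0],"spin": 0.06}
    - {"hand": 42,"dp": [0.4,1,0],"spin": 0.06}
    - {"hand": 42,"dp": [0.4,1,0],"spin": 0.06}
    - {"hand": 42,"dp": [0.4,1,0],"spin": 0.06}
    - {"hand": 42,"dp": [0.4,1,0],"spin": 0.06}

```text
time: 17.0
ee_pos: [0.4719, 0.377, 0.13]
eef_rot: [0.129, 0.992, 0.0, 0.0]
ft_force: [0.7, -0.6, -0.4]
width: 0.0419
grip_force: 0.0
```

```bash
python3 - <<'E'
from h import *
plan(SL[3],3)
E
```

```text
now [0.4719 0.377  0.13  ] 75.2 q7 0.6 place [ 0.5475 -0.0201] 85.8 0.0398
A hover ([0.116, 0.016, 0.24], np.float64(0.001)) grasp ([0.116, 0.016, 0.428], np.float64(0.001))
B lift ([0.0, 0.0, -0.428], -0.0) hover ([-0.822, -1.47, -0.428], -0.061) pre ([-0.822, -1.47, -0.115], -0.061)
C place ([0.0, 0.0, 0.048], -0.0) up ([0.0, 0.0, -0.313], -0.0)
```

carry_out:
  deltas:
    - {"hand": 45,"dp": [0.116,0.016,0.1],"spin": 0}
    - {"hand": 45,"dp": [0.116,0.016,0.24],"spin": 0}
    - {"hand": 45,"dp": [0.116,0.016,0.33],"spin": 0}
    - {"hand": 45,"dp": [0.116,0.016,0.38],"spin": 0}
    - {"hand": 45,"dp": [0.116,0.016,0.428],"spin": 0}
    - {"hand": 45,"dp": [0.116,0.016,0.428],"spin": 0}
    - {"hand": 10,"dp": [0.116,0.016,0.428],"spin": 0}
    - {"hand": 10,"dp": [0.116,0.016,0.428],"spin": 0}
    - {"hand": 10,"dp": [0.116,0.016,0.428],"spin": 0}
    - {"hand": 10,"dp": [0.116,0.016,0.428],"spin": 0}
    - {"hand": 10,"dp": [0.116,0.016,0.428],"spin": 0}
  force: 25

```text
time: 18.1
ee_pos: [0.4457, 0.3881, 0.0237]
eef_rot: [0.13, 0.992, 0.001, 0.0]
ft_force: [0.2, -0.5, 5.7]
width: 0.0258
grip_force: 25.0
```

carry_out:
  deltas:
    - {"hand": 10,"dp": [0,0,-0.15],"spin": 0}
    - {"hand": 10,"dp": [0,0,-0.35],"spin": 0}
    - {"hand": 10,"dp": [-0.2,-0.3,-0.428],"spin": -0.061}
    - {"hand": 10,"dp": [-0.822,-1,-0.428],"spin": -0.061}
    - {"hand": 10,"dp": [-0.822,-1,-0.428],"spin": -0.061}
    - {"hand": 10,"dp": [-0.822,-1,-0.428],"spin": -0.061}
    - {"hand": 10,"dp": [-0.822,-1,-0.428],"spin": -0.061}
    - {"hand": 10,"dp": [-0.822,-1,-0.428],"spin": -0.061}
    - {"hand": 10,"dp": [-0.822,-1,-0.428],"spin": -0.061}
    - {"hand": 10,"dp": [-0.822,-1,-0.428],"spin": -0.061}
    - {"hand": 10,"dp": [-0.822,-1,-0.428],"spin": -0.061}
    - {"hand": 10,"dp": [-0.822,-1,-0.428],"spin": -0.061}

```text
time: 19.3
ee_pos: [0.5788, 0.0946, 0.1296]
eef_rot: [0.034, 0.999, 0.0, -0.0]
ft_force: [-0.4, 0.2, 0.0]
width: 0.0258
grip_force: 25.0
```

```bash
python3 - <<'E'
from h import *
slot(3)
E
```

```text
now [0.5788 0.0946 0.1296] 86.1 0.0258 place [ 0.5475 -0.0201] 0.040499999999999994 ([0.094, -0.466, 0.356], np.float64(0.002))
```

carry_out:
  deltas:
    - {"hand": 10,"dp": [0.094,-0.466,0],"spin": 0}
    - {"hand": 10,"dp": [0.094,-0.466,0],"spin": 0}
    - {"hand": 10,"dp": [0.094,-0.466,0.15],"spin": 0}
    - {"hand": 10,"dp": [0.094,-0.466,0.28],"spin": 0}
    - {"hand": 10,"dp": [0.094,-0.466,0.32],"spin": 0}
    - {"hand": 10,"dp": [0.094,-0.466,0.356],"spin": 0}
    - {"hand": 10,"dp": [0.094,-0.466,0.356],"spin": 0}
    - {"hand": 42,"dp": [0.094,-0.466,0.356],"spin": 0}
    - {"hand": 42,"dp": [0.094,-0.466,0.356],"spin": 0}
    - {"hand": 42,"dp": [0.094,-0.466,0.356],"spin": 0}
    - {"hand": 42,"dp": [0.094,-0.466,0.2],"spin": 0}
    - {"hand": 42,"dp": [0.094,-0.466,0.05],"spin": 0}
    - {"hand": 42,"dp": [0.5,0.8,0],"spin": 0.08}
    - {"hand": 42,"dp": [0.5,0.8,0],"spin": 0.08}
    - {"hand": 42,"dp": [0.5,0.8,0],"spin": 0.08}
    - {"hand": 42,"dp": [0.5,0.8,0],"spin": 0.08}
    - {"hand": 42,"dp": [0.5,0.8,0],"spin": 0.08}
    - {"hand": 42,"dp": [0.5,0.8,0],"spin": 0.08}
    - {"hand": 42,"dp": [0.5,0.8,0],"spin": 0.08}
    - {"hand": 42,"dp": [0.5,0.8,0],"spin": 0.08}

```text
time: 21.3
ee_pos: [0.4657, 0.3079, 0.1303]
eef_rot: [0.155, 0.988, 0.001, -0.0]
ft_force: [0.0, 0.3, -0.5]
width: 0.042
grip_force: 0.0
```

```bash
python3 - <<'E'
from h import *
plan(SL[4],4)
E
```

```text
now [0.4657 0.3079 0.1303] 72.1 q7 0.63 place [0.5882 0.015 ] -4.2 0.0538
A hover ([0.103, -0.062, 0.241], np.float64(0.008)) grasp ([0.103, -0.062, 0.429], np.float64(0.008))
B lift ([0.0, 0.0, -0.428], -0.0) hover ([-0.951, -0.879, -0.428], 0.416) pre ([-0.951, -0.879, -0.171], 0.416)
C place ([0.0, 0.0, 0.048], -0.0) up ([0.0, 0.0, -0.257], -0.0)
```

carry_out:
  deltas:
    - {"hand": 45,"dp": [0.103,-0.062,0.1],"spin": 0.008}
    - {"hand": 45,"dp": [0.103,-0.062,0.24],"spin": 0.008}
    - {"hand": 45,"dp": [0.103,-0.062,0.33],"spin": 0.008}
    - {"hand": 45,"dp": [0.103,-0.062,0.38],"spin": 0.008}
    - {"hand": 45,"dp": [0.103,-0.062,0.429],"spin": 0.008}
    - {"hand": 45,"dp": [0.103,-0.062,0.429],"spin": 0.008}
    - {"hand": 10,"dp": [0.103,-0.062,0.429],"spin": 0.008}
    - {"hand": 10,"dp": [0.103,-0.062,0.429],"spin": 0.008}
    - {"hand": 10,"dp": [0.103,-0.062,0.429],"spin": 0.008}
    - {"hand": 10,"dp": [0.103,-0.062,0.429],"spin": 0.008}
    - {"hand": 10,"dp": [0.103,-0.062,0.429],"spin": 0.008}
  force: 25

```text
time: 22.4
ee_pos: [0.4396, 0.2951, 0.0233]
eef_rot: [0.172, 0.985, 0.001, 0.0]
ft_force: [-0.4, -0.6, 5.7]
width: 0.026
grip_force: 25.0
```

carry_out:
  deltas:
    - {"hand": 10,"dp": [0,0,-0.15],"spin": 0}
    - {"hand": 10,"dp": [0,0,-0.35],"spin": 0}
    - {"hand": 10,"dp": [-0.2,-0.2,-0.428],"spin": 0.416}
    - {"hand": 10,"dp": [-0.951,-0.879,-0.428],"spin": 0.416}
    - {"hand": 10,"dp": [-0.951,-0.879,-0.428],"spin": 0.416}
    - {"hand": 10,"dp": [-0.951,-0.879,-0.428],"spin": 0.416}
    - {"hand": 10,"dp": [-0.951,-0.879,-0.428],"spin": 0.416}
    - {"hand": 10,"dp": [-0.951,-0.879,-0.428],"spin": 0.416}
    - {"hand": 10,"dp": [-0.951,-0.879,-0.428],"spin": 0.416}
    - {"hand": 10,"dp": [-0.951,-0.879,-0.428],"spin": 0.416}
    - {"hand": 10,"dp": [-0.951,-0.879,-0.428],"spin": 0.416}
    - {"hand": 10,"dp": [-0.951,-0.879,-0.428],"spin": 0.416}
    - {"hand": 10,"dp": [-0.951,-0.879,-0.428],"spin": 0.416}
    - {"hand": 10,"dp": [-0.951,-0.879,-0.3],"spin": 0.416}
    - {"hand": 10,"dp": [-0.951,-0.879,-0.21],"spin": 0.416}
    - {"hand": 10,"dp": [-0.951,-0.879,-0.2],"spin": 0.416}
    - {"hand": 10,"dp": [-0.951,-0.879,-0.2],"spin": 0.416}
    - {"hand": 10,"dp": [-0.951,-0.879,-0.2],"spin": 0.416}

```text
time: 24.2
ee_pos: [0.5891, 0.0074, 0.0739]
eef_rot: [0.735, 0.678, 0.001, 0.0]
ft_force: [-0.0, 0.6, 0.0]
width: 0.0256
grip_force: 25.0
```

```bash
python3 - <<'E'
from h import *
slot(4)
E
```

```text
now [0.5891 0.0074 0.0739] -4.6 0.0256 place [0.5882 0.015 ] 0.05450000000000001 ([0.03, -0.006, 0.078], np.float64(-0.002))
```

The last grasp was 5 mm off centre along the slat, because the arm hadn't settled when I took the reading. I'll compensate for that when placing it.

carry_out:
  deltas:
    - {"hand": 10,"dp": [0.01,-0.006,0.03],"spin": -0.002}
    - {"hand": 10,"dp": [0.01,-0.006,0.06],"spin": -0.002}
    - {"hand": 10,"dp": [0.01,-0.006,0.077],"spin": -0.002}
    - {"hand": 10,"dp": [0.01,-0.006,0.077],"spin": -0.002}
    - {"hand": 42,"dp": [0.01,-0.006,0.077],"spin": -0.002}
    - {"hand": 42,"dp": [0.01,-0.006,0.077],"spin": -0.002}
    - {"hand": 42,"dp": [0.01,-0.006,0.077],"spin": -0.002}
    - {"hand": 42,"dp": [0.01,-0.006,-0.05],"spin": 0}
    - {"hand": 42,"dp": [0.01,-0.006,-0.22],"spin": 0}
    - {"hand": 42,"dp": [0.01,-0.006,-0.22],"spin": 0}

```text
time: 25.2
ee_pos: [0.5902, 0.0097, 0.133]
eef_rot: [0.736, 0.677, 0.004, 0.002]
ft_force: [0.3, 0.7, -1.0]
width: 0.0418
grip_force: 0.0
```

carry_out:
  deltas:
    - {"hand": 45,"dp": [0.75,-0.65,0],"spin": -0.558}
    - {"hand": 45,"dp": [0.75,-0.65,0],"spin": -0.558}
    - {"hand": 45,"dp": [0.75,-0.65,0],"spin": -0.558}
    - {"hand": 45,"dp": [0.75,-0.65,0],"spin": -0.558}
    - {"hand": 45,"dp": [0.75,-0.65,0],"spin": -0.558}
    - {"hand": 45,"dp": [0.75,-0.65,0],"spin": -0.558}
    - {"hand": 45,"dp": [0.75,-0.65,0],"spin": -0.558}
    - {"hand": 45,"dp": [0.75,-0.65,0],"spin": -0.558}
    - {"hand": 45,"dp": [0.75,-0.65,0],"spin": -0.558}
    - {"hand": 45,"dp": [0.75,-0.65,0],"spin": -0.558}
    - {"hand": 45,"dp": [0.75,-0.65,0],"spin": -0.558}
    - {"hand": 45,"dp": [0.75,-0.65,0],"spin": -0.558}
    - {"hand": 45,"dp": [0.75,-0.65,0],"spin": -0.558}
    - {"hand": 45,"dp": [0.75,-0.65,0],"spin": -0.558}
    - {"hand": 45,"dp": [0.75,-0.65,0],"spin": -0.558}

```text
time: 26.7
ee_pos: [0.4404, 0.2101, 0.1275]
eef_rot: [-0.049, 0.999, 0.0, 0.0]
ft_force: [-0.4, 0.1, 0.4]
width: 0.0451
grip_force: 0.0
```

```bash
python3 - <<'E'
from h import *
plan(SL[5],5)
E
```

```text
now [0.4404 0.2101 0.1275] 95.6 q7 1.15 place [0.5124 0.0206] -4.2 0.0538
A hover ([0.057, -0.043, 0.23], np.float64(-0.007)) grasp ([0.057, -0.043, 0.418], np.float64(-0.007))
B lift ([0.0, 0.0, -0.428], -0.0) hover ([-0.252, -0.745, -0.428], 0.562) pre ([-0.252, -0.745, -0.171], 0.562)
C place ([0.0, 0.0, 0.048], -0.0) up ([0.0, 0.0, -0.257], -0.0)
```

carry_out:
  deltas:
    - {"hand": 45,"dp": [0.057,-0.043,0.1],"spin": -0.007}
    - {"hand": 45,"dp": [0.057,-0.043,0.23],"spin": -0.007}
    - {"hand": 45,"dp": [0.057,-0.043,0.33],"spin": -0.007}
    - {"hand": 45,"dp": [0.057,-0.043,0.38],"spin": -0.007}
    - {"hand": 45,"dp": [0.057,-0.043,0.418],"spin": -0.007}
    - {"hand": 45,"dp": [0.057,-0.043,0.418],"spin": -0.007}
    - {"hand": 10,"dp": [0.057,-0.043,0.418],"spin": -0.007}
    - {"hand": 10,"dp": [0.057,-0.043,0.418],"spin": -0.007}
    - {"hand": 10,"dp": [0.057,-0.043,0.418],"spin": -0.007}
    - {"hand": 10,"dp": [0.057,-0.043,0.418],"spin": -0.007}
    - {"hand": 10,"dp": [0.057,-0.043,0.418],"spin": -0.007}
  force: 25

```text
time: 27.8
ee_pos: [0.4278, 0.1983, 0.0237]
eef_rot: [-0.061, 0.998, 0.0, 0.0]
ft_force: [-1.7, 0.1, 5.9]
width: 0.0255
grip_force: 25.0
```

carry_out:
  deltas:
    - {"hand": 10,"dp": [0,0,-0.15],"spin": 0}
    - {"hand": 10,"dp": [0,0,-0.35],"spin": 0}
    - {"hand": 10,"dp": [-0.1,-0.2,-0.428],"spin": 0.562}
    - {"hand": 10,"dp": [-0.252,-0.745,-0.428],"spin": 0.562}
    - {"hand": 10,"dp": [-0.252,-0.745,-0.428],"spin": 0.562}
    - {"hand": 10,"dp": [-0.252,-0.745,-0.428],"spin": 0.562}
    - {"hand": 10,"dp": [-0.252,-0.745,-0.428],"spin": 0.562}
    - {"hand": 10,"dp": [-0.252,-0.745,-0.428],"spin": 0.562}
    - {"hand": 10,"dp": [-0.252,-0.745,-0.428],"spin": 0.562}
    - {"hand": 10,"dp": [-0.252,-0.745,-0.428],"spin": 0.562}
    - {"hand": 10,"dp": [-0.252,-0.745,-0.428],"spin": 0.562}
    - {"hand": 10,"dp": [-0.252,-0.745,-0.428],"spin": 0.562}
    - {"hand": 10,"dp": [-0.252,-0.745,-0.428],"spin": 0.562}
    - {"hand": 10,"dp": [-0.252,-0.745,-0.428],"spin": 0.562}
    - {"hand": 10,"dp": [-0.252,-0.745,-0.428],"spin": 0.562}
    - {"hand": 10,"dp": [-0.252,-0.745,-0.3],"spin": 0.562}
    - {"hand": 10,"dp": [-0.252,-0.745,-0.21],"spin": 0.562}
    - {"hand": 10,"dp": [-0.252,-0.745,-0.21],"spin": 0.562}
    - {"hand": 10,"dp": [-0.252,-0.745,-0.21],"spin": 0.562}

```text
time: 29.7
ee_pos: [0.5126, 0.0207, 0.0759]
eef_rot: [0.732, 0.682, -0.0, -0.0]
ft_force: [0.7, 0.5, -0.1]
width: 0.0263
grip_force: 25.0
```

```bash
python3 - <<'E'
from h import *
slot(5)
E
```

```text
now [0.5126 0.0207 0.0759] -4.0 0.0263 place [0.5124 0.0206] 0.05450000000000001 ([-0.0, -0.001, 0.086], np.float64(0.001))
```

carry_out:
  deltas:
    - {"hand": 10,"dp": [0,0,0.04],"spin": 0}
    - {"hand": 10,"dp": [0,0,0.07],"spin": 0}
    - {"hand": 10,"dp": [0,0,0.085],"spin": 0}
    - {"hand": 10,"dp": [0,0,0.085],"spin": 0}
    - {"hand": 42,"dp": [0,0,0.085],"spin": 0}
    - {"hand": 42,"dp": [0,0,0.085],"spin": 0}
    - {"hand": 42,"dp": [0,0,0.085],"spin": 0}
    - {"hand": 42,"dp": [0,0,-0.05],"spin": 0}
    - {"hand": 42,"dp": [0,0,-0.25],"spin": 0}
    - {"hand": 42,"dp": [0,0,-0.5],"spin": 0}
    - {"hand": 62,"dp": [-1,0.15,-0.9],"spin": -0.35}
    - {"hand": 62,"dp": [-1,0.15,-0.9],"spin": -0.35}
    - {"hand": 62,"dp": [-1,0.15,-0.9],"spin": -0.35}
    - {"hand": 62,"dp": [-1,0.15,-0.9],"spin": -0.35}
    - {"hand": 62,"dp": [-1,0.15,-0.9],"spin": -0.35}
    - {"hand": 62,"dp": [-1,0.15,-0.9],"spin": -0.35}
    - {"hand": 62,"dp": [-1,0.15,-0.9],"spin": -0.35}
    - {"hand": 62,"dp": [-1,0.15,-0.9],"spin": -0.35}
    - {"hand": 62,"dp": [-1,0.15,-0.9],"spin": -0.35}
    - {"hand": 62,"dp": [-1,0.15,-0.9],"spin": -0.35}

```text
time: 31.7
ee_pos: [0.5319, -0.2309, 0.3004]
eef_rot: [0.27, 0.963, 0.0, -0.0]
ft_force: [-0.8, 0.1, -0.6]
width: 0.062
grip_force: 0.0
```

```bash
python3 - <<'E'
from h import *
s=read_state();print(s["ee_pos"],yaw(s),rel2(s["ee_pos"],yaw(s),[.573,-.356,.30],59))
E
```

```text
[ 0.53189627 -0.23093709  0.30037761] 58.62831314804646 ([-0.401, -0.342, 0.002], np.float64(-0.002))
```

carry_out:
  deltas:
    - {"hand": 62,"dp": [-0.4,-0.34,0],"spin": 0}
    - {"hand": 62,"dp": [-0.4,-0.34,0],"spin": 0}
    - {"hand": 62,"dp": [-0.4,-0.34,0],"spin": 0}
    - {"hand": 62,"dp": [-0.4,-0.34,0],"spin": 0}
    - {"hand": 62,"dp": [-0.4,-0.34,0],"spin": 0}
    - {"hand": 62,"dp": [-0.4,-0.34,0],"spin": 0}

```text
time: 32.3
ee_pos: [0.574, -0.3542, 0.3006]
eef_rot: [0.268, 0.963, 0.0, 0.0]
ft_force: [-0.8, 0.8, -0.1]
width: 0.062
grip_force: 0.0
```

```bash
python3 - <<'E'
from h import *
s=read_state();im=camera("wrist")[:,:,::-1].copy();cv2.imwrite("pics/w3.png",im);np.savez("w3.npz",p=s["ee_pos"],q=s["eef_rot"]);print(s["ee_pos"],yaw(s))
tp=camera("top")[:,:,::-1].copy();cv2.imwrite("pics/t3.png",tp)
# composite: wrist top part + top-view crop of stand
a=cv2.resize(im[:235],None,fx=1.4,fy=1.4,interpolation=3);b=cv2.resize(tp[155:225,130:325],None,fx=3.5,fy=3.5,interpolation=3)
o=np.zeros((a.shape[0]+b.shape[0],784,3),np.uint8);o[:a.shape[0],:a.shape[1]]=a[:,:784];o[a.shape[0]:,:b.shape[1]]=b;cv2.imwrite("pics/c3.png",o);print(o.shape)
E
```

```text
[ 0.57395583 -0.35424329  0.30061672] 58.852599900677504
(574, 784, 3)
```

View pics/c3.png

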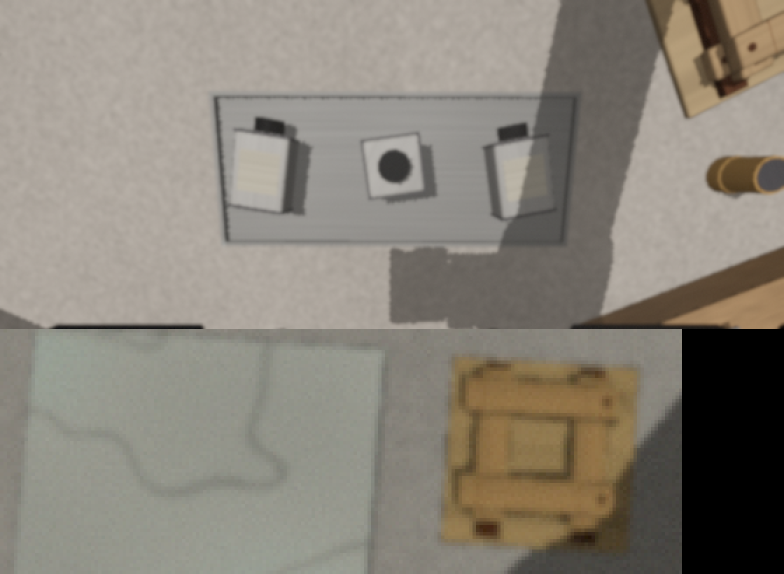

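The wrist view shows the tray squarely. There is a tipped tin at the left, about (260,170), and one at the right, about (523,177), both with caps toward the robot; the upright one is at (394,165). Below it, the stack stands square on the stand with all six slats, and the slab is empty.

```bash
cat >> h.py <<'E'
def wcam(f):
    d=np.load(f);return cam("wrist",{"ee_pos":d["p"],"eef_rot":d["q"]})
E
python3 - <<'E'
from h import *
C=wcam("w3.npz");f=1.4
def u(l,z):return unproj(C,np.array(l)/f,z)*1000
T=u([(214,96),(578,97),(566,242),(226,243)],.012);ct=T.mean(0);d=T[1]-T[0]+T[2]-T[3];ty=np.degrees(np.arctan2(d[1],d[0]));print("tray",T.round(),ct.round(1),"row dir",ty.round(1))
for n,l in(("L",[(234,130),(292,137),(285,213),(228,205)]),("R",[(494,143),(548,136),(554,210),(499,218)])):
    q=u(l,.05);e=q[1]-q[0]+q[2]-q[3];a=q[0]-q[3]+q[1]-q[2]
    print(n,q.mean(0).round(1),"closing dir",np.degrees(np.arctan2(e[1],e[0])).round(1),"cap dir",np.degrees(np.arctan2(a[1],a[0])).round(1),np.hypot(*e)/2,np.hypot(*a)/2)
print("mid",u([(392,166)],.07))
m=get_calibration("top");C=cam("top")
print("tray from top",unproj(C,np.array([(165,50),(672,345),(553,555),(47,255)])/5+[330,140],.012).mean(0))
for n,l in(("L",[(183,118),(265,143),(238,248),(160,225)]),("R",[(575,335),(628,378),(572,468),(508,420)])): # crop of top0
    print(n,(unproj(C,np.array(l)/5+[330,140],.05)*1000).mean(0).round(1))
E
```

```text
tray [[ 384. -419.]
 [ 551. -144.]
 [ 662. -210.]
 [ 496. -487.]] [ 523.2 -315. ] row dir 58.9
L [ 463.3 -413.6] closing dir 51.6 cap dir 140.1 48.35175708364823 62.3695394836765
R [ 582.1 -225.5] closing dir 66.6 cap dir 157.2 45.97236335487513 61.82068094885488
mid [[ 516.64098934 -316.11864581]]
tray from top [ 0.52122022 -0.31233543]
L [ 582.1 -223.6]
R [ 462.5 -415.9]
```

```bash
cat >> h.py <<'E'
CT=np.r_[.5225,-.314];TX=np.r_[.856,-.516];TYv=np.r_[.516,.856]
def tr(x,r): return CT+x*TX+r*TYv   # tray coords (m) to world
def go(x,y,z,yw):
    s=read_state();p,yy=s["ee_pos"],yaw(s)
    r=rel2(p,yy,[x,y,z],yw);print("now",np.round(p,4),round(yy,1),"w",round(s["width"],4),"F",np.round(s["ft_force"],1),"->",r);return r
E
python3 - <<'E'
from h import *
go(.4498,-.4038,.09,51)
p=[.4498,-.4038,.018]
t=tr(.029-.017,-.110);print(t,rel2(p,51,[*t,.022],58.9))
E
```

```text
now [ 0.574  -0.3541  0.301 ] 58.9 w 0.0621 F [-0.5 -0.1 -0.1] -> ([0.323, -0.427, 0.844], np.float64(0.044))
[ 0.476012 -0.414352] ([-0.108, 0.033, -0.016], -0.044)
```

carry_out:
  deltas:
    - {"hand": 62,"dp": [0.323,-0.427,0.1],"spin": 0.044}
    - {"hand": 62,"dp": [0.323,-0.427,0.3],"spin": 0.044}
    - {"hand": 62,"dp": [0.323,-0.427,0.5],"spin": 0.044}
    - {"hand": 62,"dp": [0.323,-0.427,0.7],"spin": 0.044}
    - {"hand": 62,"dp": [0.323,-0.427,0.844],"spin": 0.044}
    - {"hand": 62,"dp": [0.323,-0.427,0.844],"spin": 0.044}
    - {"hand": 62,"dp": [0.323,-0.427,0.844],"spin": 0.044}

```text
time: 33.1
ee_pos: [0.4473, -0.4027, 0.0862]
eef_rot: [0.334, 0.942, 0.001, -0.003]
ft_force: [-0.2, 0.1, -0.3]
width: 0.0621
grip_force: 0.0
```

```bash
python3 - <<'E'
from h import *
go(.4498,-.4038,.018,51)
E
```

```text
now [ 0.4473 -0.4027  0.0862] 50.9 w 0.0621 F [-0.2  0.1 -0.3] -> ([-0.01, 0.003, 0.273], np.float64(-0.0))
```

carry_out:
  deltas:
    - {"hand": 62,"dp": [-0.005,0,0.1],"spin": 0}
    - {"hand": 62,"dp": [-0.005,0,0.2],"spin": 0}
    - {"hand": 62,"dp": [-0.005,0,0.273],"spin": 0}
    - {"hand": 62,"dp": [-0.005,0,0.273],"spin": 0}
    - {"hand": 30,"dp": [-0.005,0,0.273],"spin": 0}
    - {"hand": 30,"dp": [-0.005,0,0.273],"spin": 0}
    - {"hand": 30,"dp": [-0.005,0,0.273],"spin": 0}
    - {"hand": 30,"dp": [-0.005,0,0.273],"spin": 0}
    - {"hand": 30,"dp": [-0.005,0,0.273],"spin": 0}
  force: 30

```text
time: 34.0
ee_pos: [0.4513, -0.4063, 0.0229]
eef_rot: [0.334, 0.943, 0.0, 0.001]
ft_force: [-0.7, 2.3, 8.1]
width: 0.046
grip_force: 30.0
```

carry_out:
  deltas:
    - {"hand": 30,"dp": [0,0,-0.016],"spin": 0}
    - {"hand": 30,"dp": [-0.05,0.015,-0.016],"spin": -0.02}
    - {"hand": 30,"dp": [-0.108,0.033,-0.016],"spin": -0.044}
    - {"hand": 30,"dp": [-0.108,0.033,-0.016],"spin": -0.044}
    - {"hand": 30,"dp": [-0.108,0.033,-0.016],"spin": -0.044}

```text
time: 34.5
ee_pos: [0.4758, -0.4167, 0.0252]
eef_rot: [0.269, 0.963, -0.0, -0.0]
ft_force: [-0.8, 0.0, -1.9]
width: 0.0461
grip_force: 30.0
```

carry_out:
  deltas:
    - {"hand": 30,"dp": [0,0,0],"spin": 0}
    - {"hand": 30,"dp": [-0.024,0,0],"spin": 0}
    - {"hand": 30,"dp": [-0.045,0,-0.022],"spin": 0}
    - {"hand": 30,"dp": [-0.068,0,-0.044],"spin": 0}
    - {"hand": 30,"dp": [-0.095,0,-0.06],"spin": 0}
    - {"hand": 30,"dp": [-0.12,0,-0.077],"spin": 0}
    - {"hand": 30,"dp": [-0.15,0,-0.088],"spin": 0}
    - {"hand": 30,"dp": [-0.178,0,-0.096],"spin": 0}
    - {"hand": 30,"dp": [-0.2,0,-0.099],"spin": 0}
    - {"hand": 30,"dp": [-0.216,0,-0.1],"spin": 0}
    - {"hand": 30,"dp": [-0.216,0,-0.1],"spin": 0}
  force: 10

```text
time: 35.6
ee_pos: [0.5232, -0.445, 0.0502]
eef_rot: [0.268, 0.963, -0.0, 0.0]
ft_force: [-0.0, 0.2, -1.4]
width: 0.046
grip_force: 10.0
```

```bash
python3 - <<'E'
from h import *
s=read_state();print(s["ee_pos"],s["width"],s["grip_force"],s["ft_force"])
a=camera("side")[:,:,::-1];a=cv2.resize(a[230:380,230:400],None,fx=3,fy=3,interpolation=3)
w=camera("wrist")[:,:,::-1];w=cv2.resize(w[:340,130:430],(397,450))
o=np.zeros((450,510+285,3),np.uint8);o[:a.shape[0],:a.shape[1]]=a;o[:,510:]=w[:,50:335];cv2.imwrite("pics/c4.png",o)
E
```

```text
[ 0.52318106 -0.44497437  0.05020546] 0.04600816853553172 9.999893676285865 [-0.03522162  0.21558621 -1.40430614]
```

View pics/c4.png

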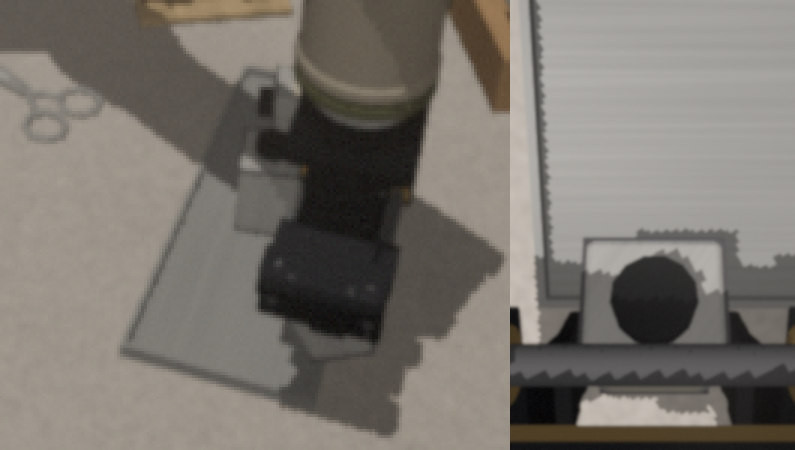

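It worked: the wrist view shows the cap face up at (655,300), so the tin is nearly upright. I'll carry it back over the row and press it flat.

carry_out:
  deltas:
    - {"hand": 30,"dp": [0,0,-0.02],"spin": 0}
    - {"hand": 30,"dp": [0.05,0.005,-0.03],"spin": 0}
    - {"hand": 30,"dp": [0.12,0.01,-0.03],"spin": 0}
    - {"hand": 30,"dp": [0.212,0.01,-0.03],"spin": 0}
    - {"hand": 30,"dp": [0.212,0.01,-0.03],"spin": 0}
    - {"hand": 30,"dp": [0.212,0.01,-0.03],"spin": 0}
    - {"hand": 30,"dp": [0.212,0.01,0],"spin": 0}
    - {"hand": 30,"dp": [0.212,0.01,0.03],"spin": 0}
    - {"hand": 30,"dp": [0.212,0.01,0.05],"spin": 0}
    - {"hand": 30,"dp": [0.212,0.01,0.06],"spin": 0}
    - {"hand": 30,"dp": [0.212,0.01,0.06],"spin": 0}
  force: 10

```text
time: 36.8
ee_pos: [0.4808, -0.4163, 0.0364]
eef_rot: [0.268, 0.963, -0.001, 0.002]
ft_force: [4.1, -0.4, 8.4]
width: 0.0461
grip_force: 10.0
```

```bash
python3 - <<'E'
from h import *
s=read_state();print(s["ee_pos"],s["width"],s["grip_force"],s["ft_force"])
E
```

```text
[ 0.48082941 -0.41629862  0.0363638 ] 0.04605291934140223 9.99987357237842 [ 4.11486541 -0.38960016  8.3585495 ]
```

carry_out:
  deltas:
    - {"hand": 30,"dp": [0,0,0.008],"spin": 0}
    - {"hand": 30,"dp": [0,0,0.016],"spin": 0}
    - {"hand": 30,"dp": [0,0,0.016],"spin": 0}

```text
time: 37.1
ee_pos: [0.4812, -0.4165, 0.0329]
eef_rot: [0.268, 0.963, -0.001, 0.003]
ft_force: [3.2, 0.2, 10.6]
width: 0.0458
grip_force: 10.0
```

```bash
python3 - <<'E'
from h import *
s=read_state();print(s["ee_pos"],s["width"],s["grip_force"],s["ft_force"])
w=camera("wrist")[:,:,::-1];cv2.imwrite("pics/c5.png",cv2.resize(w[100:340,130:430],None,fx=1.5,fy=1.5))
E
```

```text
[ 0.48116709 -0.41654453  0.03286248] 0.04582053318223847 9.99992024997482 [ 3.21817722  0.19156485 10.56559731]
```

View pics/c5.png

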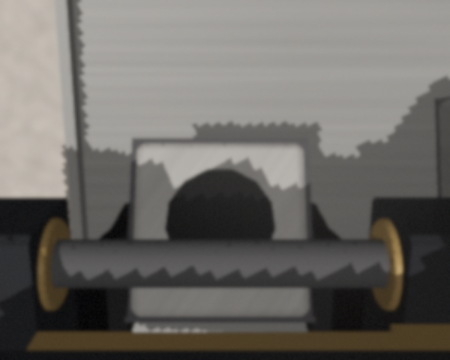

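The tin's cap is up in the grip, with the near top edge at crop row 140 and the far edge near row 318. I'll check the tilt by projecting a flat top.

```bash
python3 - <<'E'
from h import *
s=read_state();C=cam("wrist",s);p=s["ee_pos"];X=np.r_[-TX,0];Y=np.r_[TYv,0]
def pr(th,d=.047,h=.038,n=""):
    c,sn=np.cos(th),np.sin(th)
    # pivot edge from grip: tin-frame a (along cap axis), b (lying-up)
    g=p+[0,0,.019]
    def P(a,b,y): # a from base, b from lying underside
        da,db=a-d,b-h; return g+X*(da*c-db*sn)+np.r_[0,0,1]*(da*sn+db*c)+Y*y
    pts=[P(.066,0,-.023),P(.066,0,.023),P(.066,.046,-.023),P(.066,.046,.023)]
    print(np.degrees(th),((proj(C,pts)-[130,100])*1.5).round(0).tolist(), "edge z",P(0,0,0)[2].round(4),P(0,.046,0)[2].round(4))
for t in(60,75,90,100):pr(np.radians(t))
E
```

```text
59.99999999999999 [[144.0, 117.0], [304.0, 117.0], [137.0, 281.0], [311.0, 281.0]] edge z -0.0078 0.0152
75.0 [[138.0, 127.0], [310.0, 127.0], [138.0, 300.0], [310.0, 300.0]] edge z -0.0034 0.0085
90.0 [[132.0, 149.0], [317.0, 149.0], [139.0, 314.0], [309.0, 314.0]] edge z 0.0049 0.0049
100.0 [[128.0, 171.0], [321.0, 171.0], [141.0, 321.0], [307.0, 321.0]] edge z 0.0122 0.0042
```

carry_out:
  deltas:
    - {"hand": 30,"dp": [0,0,0.004],"spin": 0}
    - {"hand": 30,"dp": [0,0,0.004],"spin": 0}
    - {"hand": 30,"dp": [0,0,0.004],"spin": 0}
  force: 4

```text
time: 37.45
ee_pos: [0.48, -0.4158, 0.0307]
eef_rot: [0.268, 0.963, -0.0, 0.001]
ft_force: [2.5, 0.0, 5.6]
width: 0.0463
grip_force: 4.0
```

carry_out:
  deltas:
    - {"hand": 60,"dp": [0,0,0],"spin": 0}
    - {"hand": 60,"dp": [0,0,0],"spin": 0}
    - {"hand": 60,"dp": [0,0,0],"spin": 0}
    - {"hand": 60,"dp": [0,0,-0.1],"spin": 0}
    - {"hand": 60,"dp": [0,0,-0.25],"spin": 0}
    - {"hand": 60,"dp": [0,0,-0.4],"spin": 0}
    - {"hand": 60,"dp": [-0.25,0.3,-0.8],"spin": 0}
    - {"hand": 62,"dp": [-0.25,0.5,-1.0],"spin": 0}
    - {"hand": 62,"dp": [-0.25,0.5,-1.0],"spin": 0}
    - {"hand": 62,"dp": [-0.25,0.5,-1.0],"spin": 0}
    - {"hand": 62,"dp": [-0.25,0.5,-1.0],"spin": 0}
    - {"hand": 62,"dp": [-0.25,0.5,-1.0],"spin": 0}

```text
time: 38.65
ee_pos: [0.5977, -0.3398, 0.2806]
eef_rot: [0.267, 0.964, -0.0, 0.001]
ft_force: [-1.1, -1.5, -1.6]
width: 0.0616
grip_force: 0.0
```

```bash
python3 - <<'E'
from h import *
s=read_state();im=camera("wrist")[:,:,::-1].copy();np.savez("w6.npz",p=s["ee_pos"],q=s["eef_rot"]);print(s["ee_pos"],yaw(s))
cv2.imwrite("pics/w6.png",cv2.resize(im[:240],None,fx=1.4,fy=1.4,interpolation=3))
E
```

```text
[ 0.59770856 -0.33981909  0.28057741] 58.97195255047771
```

View pics/w6.png

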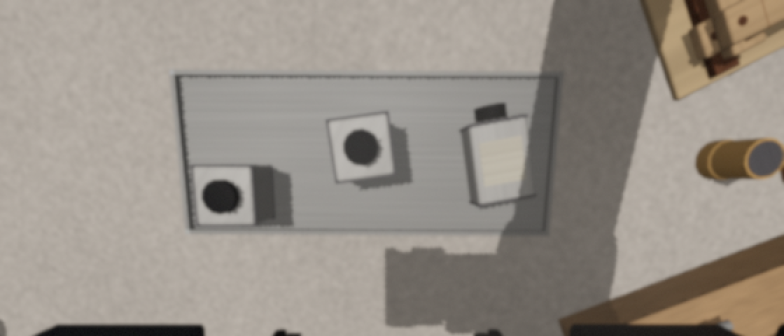

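The first tin stands upright at (221,196), but about 30 mm toward the far rim. The middle one is at (361,147) and the tipped one at (500,160). I'll measure the offsets and slide the first tin into line.

```bash
python3 - <<'E'
from h import *
C=wcam("w6.npz");f=1.4
def u(l,z):return unproj(C,np.array(l)/f,z)
def T(w):d=w-CT;return (np.r_[d@TX,d@TYv]*1000).round(1)
print("tray",[T(q) for q in u([(178,75),(559,75),(548,230),(191,230)],.012)])
for n,l,z in(("A",[(221,196)],.082),("mid",[(361,147)],.082),("B",[(468,130),(527,116),(535,194),(480,206)],.05)):
    q=u(l,z);print(n,q.mean(0).round(4),T(q.mean(0)))
    if len(q)>1:
        e=q[1]-q[0]+q[2]-q[3];a=q[0]-q[3]+q[1]-q[2];print(np.degrees(np.arctan2(e[1],e[0])),np.degrees(np.arctan2(a[1],a[0])),np.hypot(*e)/2,np.hypot(*a)/2)
q=u([(221,196)],.082)[0];go(*q,.12,58.9)
E
```

```text
tray [array([ -64.4, -159.6]), array([-64.8, 159.2]), array([ 64.8, 161. ]), array([  65.3, -161.7])]
A [ 0.4934 -0.4227] [  31.2 -108. ]
mid [ 0.5174 -0.315 ] [-3.9 -3.5]
B [ 0.5833 -0.2252] [  6.2 107.3]
71.56769493576631 160.0077147874032 0.04585162270533463 0.060320899085279676
now [ 0.5962 -0.3408  0.2794] 58.8 w 0.0619 F [-0.7 -0.3 -0.8] -> ([0.182, -0.493, 0.638], np.float64(-0.0))
```

carry_out:
  deltas:
    - {"hand": 62,"dp": [0.182,-0.493,0.2],"spin": 0}
    - {"hand": 62,"dp": [0.182,-0.493,0.4],"spin": 0}
    - {"hand": 62,"dp": [0.182,-0.493,0.55],"spin": 0}
    - {"hand": 62,"dp": [0.182,-0.493,0.6],"spin": 0}
    - {"hand": 62,"dp": [0.182,-0.493,0.638],"spin": 0}
    - {"hand": 62,"dp": [0.182,-0.493,0.638],"spin": 0}
    - {"hand": 62,"dp": [0.182,-0.493,0.75],"spin": 0}
    - {"hand": 62,"dp": [0.182,-0.493,0.86],"spin": 0}
    - {"hand": 62,"dp": [0.182,-0.493,0.97],"spin": 0}
    - {"hand": 62,"dp": [0.182,-0.493,0.97],"spin": 0}
    - {"hand": 30,"dp": [0.182,-0.493,0.97],"spin": 0}
    - {"hand": 30,"dp": [0.182,-0.493,0.97],"spin": 0}
    - {"hand": 30,"dp": [0.182,-0.493,0.97],"spin": 0}
    - {"hand": 30,"dp": [0.182,-0.493,0.97],"spin": 0}
  force: 25

```text
time: 40.1
ee_pos: [0.4947, -0.4233, 0.0397]
eef_rot: [0.269, 0.963, -0.0, 0.001]
ft_force: [-0.8, 0.1, 6.5]
width: 0.0459
grip_force: 25.0
```

carry_out:
  deltas:
    - {"hand": 30,"dp": [0,0,-0.02],"spin": 0}
    - {"hand": 30,"dp": [0.06,0,-0.02],"spin": 0}
    - {"hand": 30,"dp": [0.128,0,-0.02],"spin": 0}
    - {"hand": 30,"dp": [0.128,0,-0.02],"spin": 0}
    - {"hand": 30,"dp": [0.128,0,-0.02],"spin": 0}
    - {"hand": 30,"dp": [0.128,0,-0.01],"spin": 0}
    - {"hand": 30,"dp": [0.128,0,0.001],"spin": 0}
    - {"hand": 30,"dp": [0.128,0,0.001],"spin": 0}

```text
time: 40.9
ee_pos: [0.4677, -0.4063, 0.0393]
eef_rot: [0.268, 0.963, 0.0, 0.001]
ft_force: [-4.9, 5.9, 18.3]
width: 0.0461
grip_force: 25.0
```

carry_out:
  deltas:
    - {"hand": 62,"dp": [0,0,0],"spin": 0}
    - {"hand": 62,"dp": [0,0,0],"spin": 0}
    - {"hand": 62,"dp": [0,0,0],"spin": 0}
    - {"hand": 62,"dp": [0,0,-0.1],"spin": 0}
    - {"hand": 62,"dp": [0,0,-0.25],"spin": 0}
    - {"hand": 62,"dp": [0,0,-0.4],"spin": 0}
    - {"hand": 62,"dp": [0,0,-0.45],"spin": 0}
    - {"hand": 62,"dp": [0.04,0.85,-0.45],"spin": -0.053}
    - {"hand": 62,"dp": [0.04,0.85,-0.45],"spin": -0.053}
    - {"hand": 62,"dp": [0.04,0.85,-0.45],"spin": -0.053}
    - {"hand": 62,"dp": [0.04,0.85,-0.45],"spin": -0.053}
    - {"hand": 62,"dp": [0.04,0.85,-0.45],"spin": -0.053}
    - {"hand": 62,"dp": [0.04,0.85,-0.45],"spin": -0.053}
    - {"hand": 62,"dp": [0.04,0.85,-0.45],"spin": -0.053}

```text
time: 42.3
ee_pos: [0.5671, -0.2201, 0.1496]
eef_rot: [0.188, 0.982, -0.0, -0.0]
ft_force: [-0.3, -1.3, -0.3]
width: 0.0621
grip_force: 0.0
```

```bash
python3 - <<'E'
from h import *
tp=camera("top")[:,:,::-1];cv2.imwrite("pics/t7.png",tp)
go(.5678,-.2190,.018,68.5)
p=[.5678,-.2190,.022]
t=tr(.029-.016,.108);print(t,rel2(p,68.5,[*t,.026],58.9))
E
```

```text
now [ 0.5669 -0.2209  0.1498] 68.3 w 0.0619 F [ 0. -0. -0.] -> ([-0.001, 0.008, 0.527], np.float64(-0.001))
[ 0.589356 -0.22826 ] ([-0.094, -0.003, -0.016], 0.053)
```

carry_out:
  deltas:
    - {"hand": 62,"dp": [0,0.008,0.15],"spin": 0}
    - {"hand": 62,"dp": [0,0.008,0.3],"spin": 0}
    - {"hand": 62,"dp": [0,0.008,0.4],"spin": 0}
    - {"hand": 62,"dp": [0,0.008,0.47],"spin": 0}
    - {"hand": 62,"dp": [0,0.008,0.52],"spin": 0}
    - {"hand": 62,"dp": [0,0.008,0.52],"spin": 0}
    - {"hand": 30,"dp": [0,0.008,0.52],"spin": 0}
    - {"hand": 30,"dp": [0,0.008,0.52],"spin": 0}
    - {"hand": 30,"dp": [0,0.008,0.52],"spin": 0}
    - {"hand": 30,"dp": [0,0.008,0.52],"spin": 0}
    - {"hand": 30,"dp": [0,0.008,0.52],"spin": 0}
  force: 30

```text
time: 43.45
ee_pos: [0.5692, -0.2173, 0.0211]
eef_rot: [0.187, 0.982, -0.0, 0.001]
ft_force: [-1.5, -0.7, 6.5]
width: 0.0458
grip_force: 30.0
```

carry_out:
  deltas:
    - {"hand": 30,"dp": [0,0,-0.016],"spin": 0}
    - {"hand": 30,"dp": [-0.05,-0.003,-0.016],"spin": 0.03}
    - {"hand": 30,"dp": [-0.094,-0.003,-0.016],"spin": 0.053}
    - {"hand": 30,"dp": [-0.094,-0.003,-0.016],"spin": 0.053}
    - {"hand": 30,"dp": [-0.094,-0.003,-0.016],"spin": 0.053}

```text
time: 43.95
ee_pos: [0.5897, -0.2259, 0.0236]
eef_rot: [0.267, 0.964, -0.0, -0.001]
ft_force: [-0.6, -0.5, -3.5]
width: 0.0457
grip_force: 30.0
```

```bash
python3 - <<'E'
from h import *
s=read_state();d=s["ee_pos"][:2]-CT;print(s["ee_pos"],yaw(s),d@TX,d@TYv,s["ft_force"])
E
```

```text
[ 0.5896537  -0.22594926  0.0235981 ] 58.97728096113701 0.0120493808220148 0.11002274123706662 [-0.63871644 -0.45901707 -3.51818686]
```

carry_out:
  deltas:
    - {"hand": 30,"dp": [0,0,0],"spin": 0}
    - {"hand": 30,"dp": [-0.024,0,0],"spin": 0}
    - {"hand": 30,"dp": [-0.045,0,-0.022],"spin": 0}
    - {"hand": 30,"dp": [-0.068,0,-0.044],"spin": 0}
    - {"hand": 30,"dp": [-0.095,0,-0.06],"spin": 0}
    - {"hand": 30,"dp": [-0.12,0,-0.077],"spin": 0}
    - {"hand": 30,"dp": [-0.15,0,-0.088],"spin": 0}
    - {"hand": 30,"dp": [-0.178,0,-0.096],"spin": 0}
    - {"hand": 30,"dp": [-0.2,0,-0.099],"spin": 0}
    - {"hand": 30,"dp": [-0.216,0,-0.1],"spin": 0}
    - {"hand": 30,"dp": [-0.216,0,-0.1],"spin": 0}
  force: 10

```text
time: 45.05
ee_pos: [0.6371, -0.2546, 0.049]
eef_rot: [0.268, 0.963, -0.0, 0.0]
ft_force: [0.2, 0.3, -0.5]
width: 0.0459
grip_force: 10.0
```

```bash
python3 - <<'E'
from h import *
s=read_state();d=s["ee_pos"][:2]-CT;print(s["ee_pos"],d@TX,d@TYv,s["width"],s["ft_force"])
w=camera("wrist")[:,:,::-1];cv2.imwrite("pics/c8.png",cv2.resize(w[100:340,130:430],None,fx=1.5,fy=1.5))
E
```

```text
[ 0.63710503 -0.25456584  0.04901509] 0.06743388328762386 0.11001183859516296 0.045874515514688054 [ 0.16067145  0.26462733 -0.48297044]
```

View pics/c8.png

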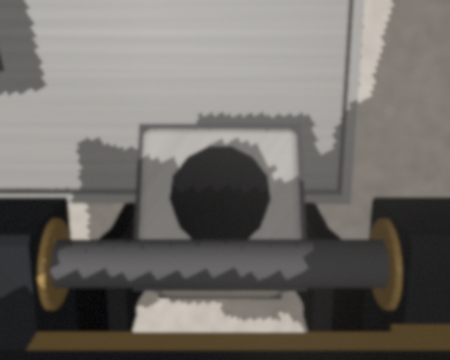

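The second tin is also cap up, tilted about 15° short of vertical: near edge at row 127, far edge near row 295. I'll repeat the carry and press.

carry_out:
  deltas:
    - {"hand": 30,"dp": [0,0,-0.02],"spin": 0}
    - {"hand": 30,"dp": [0.05,0,-0.035],"spin": 0}
    - {"hand": 30,"dp": [0.12,0,-0.035],"spin": 0}
    - {"hand": 30,"dp": [0.21,0,-0.035],"spin": 0}
    - {"hand": 30,"dp": [0.21,0,-0.035],"spin": 0}
    - {"hand": 30,"dp": [0.21,0,-0.035],"spin": 0}
    - {"hand": 30,"dp": [0.21,0,0],"spin": 0}
    - {"hand": 30,"dp": [0.21,0,0.03],"spin": 0}
    - {"hand": 30,"dp": [0.21,0,0.05],"spin": 0}
    - {"hand": 30,"dp": [0.21,0,0.06],"spin": 0}
    - {"hand": 30,"dp": [0.21,0,0.068],"spin": 0}
    - {"hand": 30,"dp": [0.21,0,0.072],"spin": 0}
    - {"hand": 30,"dp": [0.21,0,0.074],"spin": 0}
    - {"hand": 30,"dp": [0.21,0,0.074],"spin": 0}
  force: 10

```text
time: 46.5
ee_pos: [0.5943, -0.2288, 0.0326]
eef_rot: [0.269, 0.963, -0.0, 0.003]
ft_force: [2.0, -0.9, 13.6]
width: 0.0458
grip_force: 10.0
```

carry_out:
  deltas:
    - {"hand": 30,"dp": [0,0,0],"spin": 0}
    - {"hand": 30,"dp": [0,0,0],"spin": 0}
    - {"hand": 30,"dp": [0,0,0],"spin": 0}
  force: 4

```text
time: 46.8
ee_pos: [0.5931, -0.228, 0.0312]
eef_rot: [0.269, 0.963, -0.0, 0.002]
ft_force: [1.2, -0.6, 5.4]
width: 0.0461
grip_force: 4.0
```

carry_out:
  deltas:
    - {"hand": 60,"dp": [0,0,0],"spin": 0}
    - {"hand": 60,"dp": [0,0,0],"spin": 0}
    - {"hand": 60,"dp": [0,0,0],"spin": 0}
    - {"hand": 60,"dp": [0,0,-0.1],"spin": 0}
    - {"hand": 60,"dp": [0,0,-0.25],"spin": 0}
    - {"hand": 60,"dp": [0,0,-0.4],"spin": 0}
    - {"hand": 60,"dp": [-0.25,-0.2,-0.8],"spin": 0}
    - {"hand": 62,"dp": [-0.25,-0.44,-1.0],"spin": 0}
    - {"hand": 62,"dp": [-0.25,-0.44,-1.0],"spin": 0}
    - {"hand": 62,"dp": [-0.25,-0.44,-1.0],"spin": 0}
    - {"hand": 62,"dp": [-0.25,-0.44,-1.0],"spin": 0}
    - {"hand": 62,"dp": [-0.25,-0.44,-1.0],"spin": 0}

```text
time: 48.0
ee_pos: [0.5878, -0.3546, 0.2807]
eef_rot: [0.269, 0.963, -0.0, 0.0]
ft_force: [-0.2, 0.0, 0.1]
width: 0.0623
grip_force: 0.0
```

```bash
python3 - <<'E'
from h import *
s=read_state();im=camera("wrist")[:,:,::-1].copy();np.savez("w9.npz",p=s["ee_pos"],q=s["eef_rot"]);print(s["ee_pos"],yaw(s))
tp=camera("top")[:,:,::-1]
a=cv2.resize(im[:235],None,fx=1.4,fy=1.4,interpolation=3);b=cv2.resize(tp[110:225,225:345],None,fx=2.3,fy=2.3,interpolation=3)
o=np.zeros((a.shape[0]+b.shape[0],784,3),np.uint8);o[:a.shape[0]]=a;o[a.shape[0]:,:b.shape[1]]=b
c=camera("side")[190:290,240:420,::-1];c=cv2.resize(c,None,fx=2.6,fy=2.6,interpolation=3);o[a.shape[0]:a.shape[0]+260,300:768]=c
cv2.imwrite("pics/c9.png",o)
E
```

```text
[ 0.58780832 -0.35460387  0.28068968] 58.752060978032205
```

View pics/c9.png

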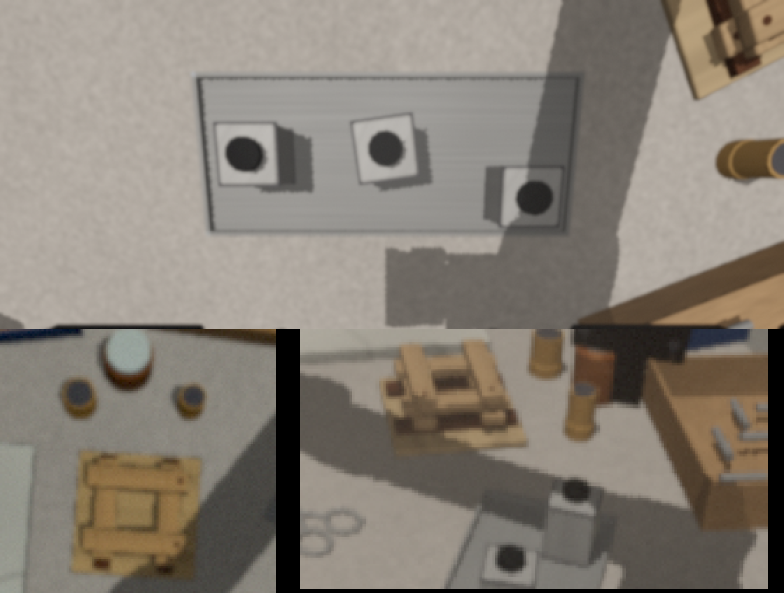

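All three tins are upright. The second sits about 30 mm too far at (535,198), so I'll slide it into line the same way.

```bash
python3 - <<'E'
from h import *
C=wcam("w9.npz")
def T(w):d=w-CT;return (np.r_[d@TX,d@TYv]*1000).round(1)
Q=unproj(C,np.array([(245,154),(386,149),(535,198)])/1.4,.082);print([T(q) for q in Q])
go(*Q[2],.12,58.9)
E
```

```text
[array([  -0.2, -105.5]), array([-3.5, -2.8]), array([ 31.8, 108.1])]
now [ 0.5885 -0.3518  0.2788] 59.0 w 0.062 F [ 0.6  0.3 -0.2] -> ([0.176, 0.426, 0.635], np.float64(0.0))
```

carry_out:
  deltas:
    - {"hand": 62,"dp": [0.176,0.426,0.2],"spin": 0}
    - {"hand": 62,"dp": [0.176,0.426,0.4],"spin": 0}
    - {"hand": 62,"dp": [0.176,0.426,0.55],"spin": 0}
    - {"hand": 62,"dp": [0.176,0.426,0.6],"spin": 0}
    - {"hand": 62,"dp": [0.176,0.426,0.635],"spin": 0}
    - {"hand": 62,"dp": [0.176,0.426,0.635],"spin": 0}
    - {"hand": 62,"dp": [0.176,0.426,0.75],"spin": 0}
    - {"hand": 62,"dp": [0.176,0.426,0.86],"spin": 0}
    - {"hand": 62,"dp": [0.176,0.426,0.96],"spin": 0}
    - {"hand": 62,"dp": [0.176,0.426,0.96],"spin": 0}
    - {"hand": 30,"dp": [0.176,0.426,0.96],"spin": 0}
    - {"hand": 30,"dp": [0.176,0.426,0.96],"spin": 0}
    - {"hand": 30,"dp": [0.176,0.426,0.96],"spin": 0}
    - {"hand": 30,"dp": [0.176,0.426,0.96],"spin": 0}
  force: 25

```text
time: 49.55
ee_pos: [0.6075, -0.2396, 0.043]
eef_rot: [0.268, 0.963, 0.0, 0.002]
ft_force: [1.6, 1.9, 7.5]
width: 0.0458
grip_force: 25.0
```

carry_out:
  deltas:
    - {"hand": 30,"dp": [0,0,-0.02],"spin": 0}
    - {"hand": 30,"dp": [0.06,0,-0.02],"spin": 0}
    - {"hand": 30,"dp": [0.13,0,-0.02],"spin": 0}
    - {"hand": 30,"dp": [0.13,0,-0.02],"spin": 0}
    - {"hand": 30,"dp": [0.13,0,-0.02],"spin": 0}
    - {"hand": 30,"dp": [0.13,0,-0.01],"spin": 0}
    - {"hand": 30,"dp": [0.13,0,0],"spin": 0}
    - {"hand": 30,"dp": [0.13,0,0],"spin": 0}

```text
time: 50.35
ee_pos: [0.5787, -0.2235, 0.0427]
eef_rot: [0.269, 0.963, 0.0, 0.001]
ft_force: [-7.0, 3.8, 18.7]
width: 0.0459
grip_force: 25.0
```

carry_out:
  deltas:
    - {"hand": 62,"dp": [0,0,0],"spin": 0}
    - {"hand": 62,"dp": [0,0,0],"spin": 0}
    - {"hand": 62,"dp": [0,0,0],"spin": 0}
    - {"hand": 62,"dp": [0,0,-0.1],"spin": 0}
    - {"hand": 62,"dp": [0,0,-0.25],"spin": 0}
    - {"hand": 62,"dp": [0,0,-0.4],"spin": 0}
    - {"hand": 62,"dp": [0,0,-0.6],"spin": 0}
    - {"hand": 62,"dp": [-0.35,-0.43,-1.0],"spin": 0}
    - {"hand": 62,"dp": [-0.35,-0.43,-1.0],"spin": 0}
    - {"hand": 62,"dp": [-0.35,-0.43,-1.0],"spin": 0}
    - {"hand": 62,"dp": [-0.35,-0.43,-1.0],"spin": 0}
    - {"hand": 62,"dp": [-0.35,-0.43,-1.0],"spin": 0}
    - {"hand": 62,"dp": [-0.35,-0.43,-1.0],"spin": 0}

```text
time: 51.65
ee_pos: [0.597, -0.3601, 0.2897]
eef_rot: [0.269, 0.963, 0.0, -0.0]
ft_force: [0.3, 0.5, -0.1]
width: 0.0619
grip_force: 0.0
```

```bash
python3 - <<'E'
from h import *
s=read_state();im=camera("wrist")[:,:,::-1].copy();np.savez("w10.npz",p=s["ee_pos"],q=s["eef_rot"]);print(s["time"],s["ee_pos"],yaw(s))
tp=camera("top")[:,:,::-1];cv2.imwrite("pics/top10.png",tp)
a=cv2.resize(im[:235],None,fx=1.4,fy=1.4,interpolation=3);b=cv2.resize(tp[152:228,245:325],None,fx=3.4,fy=3.4,interpolation=3)
o=np.zeros((a.shape[0]+260,784,3),np.uint8);o[:a.shape[0]]=a;o[a.shape[0]:a.shape[0]+b.shape[0],:b.shape[1]]=b[:260]
c=camera("side")[190:290,240:420,::-1];c=cv2.resize(c,None,fx=2.6,fy=2.6,interpolation=3);o[a.shape[0]:a.shape[0]+260,300:768]=c
cv2.imwrite("pics/c10.png",o)
E
```

```text
51.65 [ 0.59698655 -0.36006708  0.28970039] 58.82717138318417
```

View pics/c10.png

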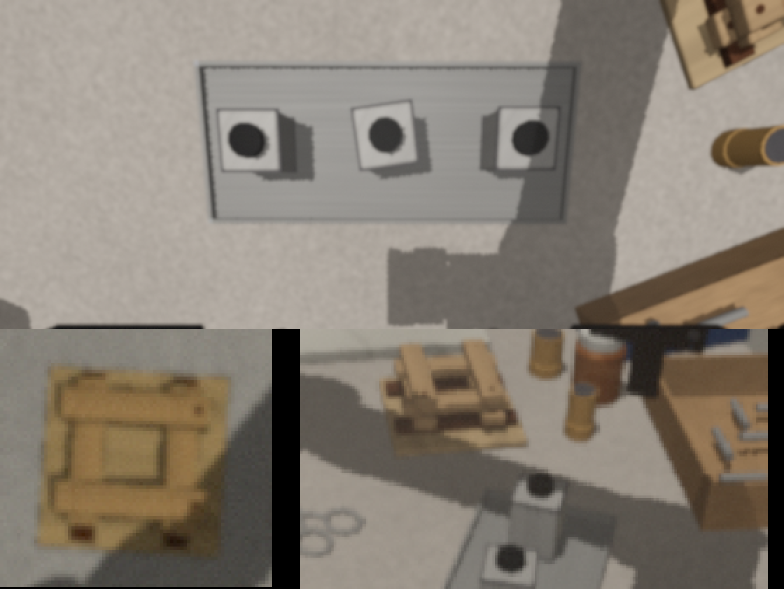

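The tins stand upright in one row at rows 135–140, and the stack, jar and cups are standing. Last, a numeric check of the top layer against its ideal outline.

```bash
python3 - <<'E'
from h import *
C=cam("top");a=np.radians(ST[2]);ex=np.r_[np.cos(a),np.sin(a)];ey=np.r_[-ex[1],ex[0]];c=np.array(ST[:2])
tp=cv2.imread("pics/top10.png");big=cv2.resize(tp[152:228,245:325],None,fx=7,fy=7,interpolation=3)
def poly(cx,cy,lx,ly,z,col):
    P=[np.r_[c+ex*(cx+i*lx/2)+ey*(cy+j*ly/2),z] for i,j in((1,1),(1,-1),(-1,-1),(-1,1))]
    q=(proj(C,P)-[245,152]+.5)*7;cv2.polylines(big,[q.astype(np.int32)],True,col,1)
for s in(.038,-.038):poly(s,0,.026,.12,.064,(0,0,255));poly(0,s,.12,.026,.05,(255,0,0))
poly(0,0,.15,.15,.01,(0,255,0));cv2.imwrite("pics/ov.png",big)
E
```

```text
(no output)
```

View pics/ov.png

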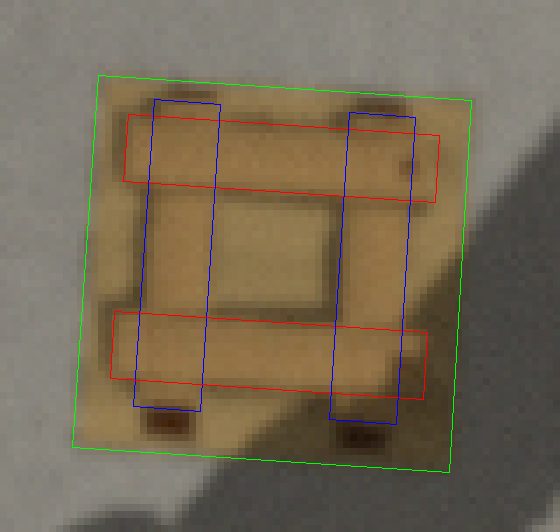

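The overlay shows every slat within about 2 mm of its ideal place, so I'll hand in.

```bash
python3 -c "
from bench import *
print(close_job())"
```

```text
the job is handed in; nothing more can be done
None
```

The job is handed in: all six slats are stacked crosswise and centred on the stand to within about 2 mm, the three tins stand cap up in one row in the tray, and the jar and cups are still standing.

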